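# Shut down the thermostat bath: drain gauge, drip rail, disinfectant

## Task

Shut the water bath down: first pull its sprung drain gauge out until the pointer lines up with the near clip on the rule, hold it there for a good two seconds and let it slide fully home; then hang every saddle weight astride the drip rail and let go of them. After that press the disinfectant pump's cap fully down and let it come up, and finally flush by pulling the drain gauge out to the far clip for another two seconds and letting it go home. Do not pull the gauge against its end stop, and leave the red-capped jar, the beaker and the glass stopper as they stand; the weights must all be hanging still at the end.

Things in the scene. Friction and masses are not known exactly. Their poses are not given: they have to be found in the camera images.
- drain (a joint): Pull-out of the drain gauge, m: 0 = home (spring holds it there), grows as its handle is pulled away from the bath along -y of drain_grip; hard end stop at 0.12. Spring force about 3 N at home, 60 N/m (about 9 N at 0.10). Let go, it returns home by itself in under a second
- drain_grip (a point): Grip point of the gauge's black handle: an upright tab 12 mm thick along the pull (y), 44 mm wide (x), from 14 to 81 mm above the table; this point is its centre, 62 mm up. Pull along -y of this frame. A flat steel slide, top 28 mm above the table, runs back from the tab (+y) into a 45 mm high housing that ends 70 mm behind the home handle. Clear on both sides above 30 mm
- pointer (a point): Tip of the thin steel pointer that sticks out 45 mm on the +x side of the handle, 20 mm above the table, in the plane of the handle's middle; it moves with the handle beside the fixed rule. The bath itself is a fixed white box 340 (x) by 280 (y) by 180 mm high at the left of the table (yellow head on it up to 300 mm); its side begins 150 mm behind the home handle (+y)
- clip_near: Near clip: a fixed upright dark steel fin 4 mm thick (y) clamped on the rule, 20 mm high; origin under the middle of the fin, axes as drain_grip's. The first mark, 35 to 55 mm of pull; lined up means that the pointer has the same y in this clip's frame, within 5 mm
- clip_far: Far clip: the same, farther from the bath. The second mark, 75 to 100 mm of pull
- rail_mid (a point): Middle of the drip rail, on top of its bar, 140 mm above the table. It is a square steel bar, 16 by 16 mm, along this frame's y, 350 mm long between two thin posts (22 mm thick caps, 2 mm proud of the bar); below it lies a white drip tray 120 mm wide (x) by 380 mm (y), 16 mm high. Fixed
- cap_top (a point): Centre of the top of the pump cap, 184 mm above the table when up: a white disc 36 mm across on a fixed white bottle 72 mm thick; a 60 mm spout points along +y of this frame
- cap (a joint): How far the pump cap is pressed, m: 0 = up, 0.012 = fully down (counts as down beyond 0.009); spring 2 N at the top, about 8 N fully down; springs up by itself
- reagent: Bystander: amber jar with red cap, 54 mm thick, 100 mm high; origin at the centre of its underside. Leave alone
- beaker: Bystander: glass beaker 76 mm across, 90 mm high, standing; origin at the centre of its underside. Leave alone
- stopper: Bystander: glass stopper 32 mm across, 44 mm high, standing; origin at the centre of its underside. Leave alone
- saddle1: Saddle weight (up to five alike, some absent): dark rubber-coated inverted U, 0.3 kg, on two legs with heavy steel feet; origin between the feet at the underside, z up. 62 (x) by 44 (y) by 91 mm high; legs 14 mm thick (x), 34 mm gap between them, open along y and below; crown from 45 to 57 mm; on top an upright grip tab 14 mm thick (x) by 30 mm wide (y), from 57 to 91 mm
- seat1 (a point): On saddle1: centre of the crown's underside, 45 mm above its feet; on the rail this lies on top of the bar (x within 12 mm, y within 160 mm, of rail_mid), y along the bar
- saddle2: Saddle weight like saddle1
- seat2 (a point): On saddle2: centre of the crown's underside, 45 mm above its feet; on the rail this lies on top of the bar
- saddle3: Saddle weight like saddle1
- seat3 (a point): On saddle3: centre of the crown's underside, 45 mm above its feet; on the rail this lies on top of the bar
- saddle4: Saddle weight like saddle1
- seat4 (a point): On saddle4: centre of the crown's underside, 45 mm above its feet; on the rail this lies on top of the bar
- saddle5: Saddle weight like saddle1
- seat5 (a point): On saddle5: centre of the crown's underside, 45 mm above its feet; on the rail this lies on top of the bar
There are look-alikes about, which are no part of the job. What is shaped like the saddle5 but purple is not meant. What is shaped like the saddle1 but yellow is not meant.

How it is judged:
By the outcome, as a careful person would: the job done as asked, in the order asked, and still so for the second after the job is handed in, with the robot touching nothing.
Of saddle1, saddle2, saddle3, saddle4, saddle5 only 3 to 5 are there at a start; the rules pass over those that are not, and their reading is None.
At some moment in a run one of saddle1, saddle2, saddle3, saddle4, saddle5 may be knocked a few centimetres aside while the robot is not near it.
Once in a run the grip may slacken for a moment while it holds something.
It also fails if it takes over 210 s, if anything falls off the work surface, if the arm or the gripper's body presses on something with over 40 N, if the wrist force passes 120 N, or if a joint passes its speed limit or range.

## Robot

A 6-joint arm with a two-finger parallel gripper is mounted at the origin on the work surface. World frame = base frame: x ahead of the robot, y to its left, z up, the work surface at z = 0. Lengths are in m, angles in rad, forces in N, time in s.
With the tool pointing down it reaches from about 0.25 to 0.775 m from the base axis. Payload 4 kg.
Tool frame: the origin (TCP) lies on the centre line of the jaws, within the pads' length; the fingertips stand 8 mm ahead of it and the grasp point (between the pads) lies 11 mm behind it; z points along the fingers, y is the direction in which the jaws open and shut (so a half turn about z gives the same grasp; the last joint's range is limited). The gripper opens to 94 mm and grips with 3 to 60 N. Pads are 16 mm wide; open, the fingers measure 119 mm over their backs; the gripper's body (75 mm by 177 mm) begins 78 mm behind the grasp point.
Start: joints at [-1.204, 0.087, 1.371, -0, 1.684, -0.103], TCP at [0.249, -0.49, 0.214] pointing down, gripper open.
Joint ranges: [-3.1, 3.1], [-0.76, 2.03], [0.27, 2.55], [-1.08, 4.22], [0.17, 2.65], [-2.57, 2.57]. Speed limits (rad/s): [2.79, 2.79, 3.14, 3.14, 3.14, 3.14].

## Interface

Orientations are given as [roll, pitch, yaw] about the fixed x, y, z axes, in that order (R = Rz(yaw) Ry(pitch) Rx(roll)).
In Python, from bench import * gives the robot as it stands.
- The arm moves only by the tool step_arm, never from a script. Its argument "steps" is a list of rows, each an object of numbers: "jaw": the opening, from 0 (shut) to 1 (fully open); "tx", "ty", "tz": the shift along the tool's x, y, z in m; "ax", "ay", "az": the turn, a rotation vector about the tool's x, y, z in rad. In form: [{"jaw": .., "tx": .., "ty": .., "tz": .., "ax": .., "ay": .., "az": ..}, ...]. A call has 1 to 8 rows; each row is the pose to reach, as a shift and turn from the pose measured when the call began, along the tool's axes at that moment; what a row does not reach only later rows make up. A row lasts 1/10 s, in which the tool goes at most 50 mm and 8.59 degrees, less where a joint would pass 70% of its speed; a pose out of reach is approached as far as the arm can. A call with a gripper value outside its range is refused whole. The fingers move at their own pace and stop on an object; the grip force is fixed at half the most. Time passes only in rows, so rows that repeat a pose let the fingers close. It gives the time, the measured TCP pose, the force and the opening at its end, in the units of the state.
- get_obs(): the state, without advancing time (a new reading comes with each control period).
- snapshot(name): name is "side" or "top"; returns (picture, depth): 384x512x3 uint8, red, green, blue; 384x512 float32, m along the optical axis (not along the pixel's ray), 0 where there is no reading.
- camera_model(name): a dict with "intrinsics" (3x3 intrinsics, pixels), "origin" and "orientation" of the camera in the world. Camera axes: x right, y down, z forward; pixel columns grow to the right and rows downward; lengths in m; the calibration is good to about 2 mm. A picture is of the moment at which its call begins. camera_model takes no time and is no camera call.
- close_job(): hands the job in, once; it reports no verdict.
Trained networks look in the newest picture that a camera, given by its name, has taken for a name from the list of things; names that differ only in an ending like _2 or _b are one class to them, and where a whole thing is asked for, a point or a joint stands for the part that bears it (a point fixed in the world has none). Each returns a list of dicts, best first, with "confidence" (0 to 1); they miss things now and then, are a little off and sometimes report something else, mostly with a low value. They report only what shows in the picture. A call takes as long as a camera call. They do not tell look-alikes from the thing itself.
- silhouettes(camera, query): "pixels" (384x512 bool, what is visible of it) and "rect" ([left, top, right, bottom] in pixels, round what is visible of it).
The state is a dict: "time": time; "joint_positions": joint angles; "qvel": joint speeds; "joint_torque": joint torques, N m; "tool_pos": TCP position; "ee_rot": TCP orientation; "wrist_force": force on the tool from outside, world axes, zero at the start; "wrist_torque": the same for the moment, N m; "width": finger opening in m.
Only numpy, scipy, OpenCV 4.12 (cv2) and the standard library are available. Lean on these libraries where they do the work, as an engineer would, in place of code of your own. Each camera call takes 0.05 s, during which the arm holds its last target. There are 200 camera calls.

## Working session

There is one attempt and no reset: what is moved stays moved. The work goes in short steps, Python scripts to look and compute and a tool call to move; the robot and the scene stay as the last step left them, time stands still between calls to the robot, and variables do not carry over. Pictures are saved under pics/ and viewed, about 12 in all and at most 16, crops included, and the job is handed in when it is done.

Besides the shell and the picture viewer there is one more tool, called after "Request:" as a command line: name --argument value ..., lists and objects as JSON in quotes. step_arm: Moves the arm, as the interface text tells. Its arguments: {"type":"object","properties":{"steps":{"type":"array"}},"required":["steps"]}

```bash
mkdir -p pics; ls; cat > h.py <<'E'
from bench import *
import numpy as np, cv2
from scipy.spatial.transform import Rotation as R
def rot(o):
    o=np.array(o,float)
    if o.shape==(3,3): return o
    return R.from_quat(o).as_matrix() if o.size==4 else R.from_euler('xyz',o).as_matrix()
def cloud(cam,d):
    m=camera_model(cam);K=np.array(m['intrinsics']);v,u=np.mgrid[:384,:512]
    p=np.stack([(u-K[0,2])/K[0,0]*d,(v-K[1,2])/K[1,1]*d,d],-1)
    return p@rot(m['orientation']).T+np.array(m['origin'])
def save(im,n): cv2.imwrite(f'pics/{n}.png',im[:,:,::-1])
E
python3 - <<'E'
from h import *
print(get_obs())
for c in('side','top'):
    im,d=snapshot(c);np.savez(f'{c}.npz',im=im,d=d);save(im,c+'0');print(c,camera_model(c))
    p=cloud(c,d)
    for q in['saddle1','drain_grip','pointer','clip_near','clip_far','cap_top','reagent','beaker','stopper']:
        for r in silhouettes(c,q):
            k=r['pixels']&(d>0)
            if k.sum()<3: continue
            P=p[k];P_=P[P[:,2]>P[:,2].max()-.012]
            print(c,q,round(r['confidence'],2),[int(x) for x in r['rect']],k.sum(),'med',np.median(P,0).round(3),'top',P_.mean(0).round(3),'zmax',P[:,2].max().round(3))
E
```

```text
pics
{'time': 0.0, 'joint_positions': array([-1.20406650e+00,  8.79304128e-02,  1.37225317e+00, -1.92584089e-05,
        1.68357227e+00, -1.03115735e-01]), 'qvel': array([ 0.00204315,  0.00042457, -0.00041878,  0.00160289,  0.0005957 ,
       -0.00206052]), 'joint_torque': array([-1.18952412e-03, -3.40182316e+01, -3.02431548e+01,  7.16123334e-02,
        3.30200151e-02, -1.70103085e-04]), 'tool_pos': array([ 0.24880385, -0.48991494,  0.21231813]), 'ee_rot': array([-3.13943897e+00, -2.03626255e-04,  4.69843194e-01]), 'wrist_force': array([-0.12223338,  0.40896585,  0.10055614]), 'wrist_torque': array([ 0.02012881,  0.01946613, -0.03833115]), 'width': 0.09395523024599495}
side {'intrinsics': array([[405.07013872,   0.        , 256.72594897],
       [  0.        , 405.07013872, 197.7313987 ],
       [  0.        ,   0.        ,   1.        ]]), 'origin': array([0.35030378, 0.87267198, 0.78557893]), 'orientation': array([-2.19154413, -0.01004014, -2.92709394])}
side saddle1 0.97 [261, 245, 293, 283] 679 med [0.442 0.135 0.054] top [0.446 0.128 0.089] zmax 0.094
side saddle1 0.86 [306, 19
[... 3129 characters left out ...]
74, 199, 405, 214] 212 med [ 0.515 -0.386  0.183] top [ 0.514 -0.382  0.183] zmax 0.187
top reagent 0.6 [195, 121, 216, 143] 426 med [0.747 0.107 0.094] top [0.758 0.111 0.099] zmax 0.104
top reagent 0.45 [192, 224, 214, 251] 396 med [0.444 0.122 0.056] top [0.445 0.124 0.089] zmax 0.095
top beaker 0.81 [366, 154, 400, 183] 835 med [ 0.642 -0.408  0.043] top [ 0.637 -0.403  0.088] zmax 0.094
top beaker 0.58 [374, 201, 408, 213] 251 med [ 0.515 -0.386  0.183] top [ 0.513 -0.383  0.182] zmax 0.187
top beaker 0.32 [110, 199, 136, 215] 244 med [0.532 0.323 0.044] top [0.533 0.324 0.079] zmax 0.084
top beaker 0.18 [192, 222, 212, 249] 345 med [0.443 0.122 0.057] top [0.445 0.123 0.089] zmax 0.095
```

```bash
python3 - <<'E'
import cv2
a=cv2.imread('pics/top0.png');b=cv2.imread('pics/side0.png')
cv2.imwrite('pics/top0b.png',cv2.resize(a,(800,600),interpolation=cv2.INTER_CUBIC))
cv2.imwrite('pics/side0b.png',cv2.resize(b,(800,600),interpolation=cv2.INTER_CUBIC))
E
```

```text
(no output)
```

View pics/top0b.png

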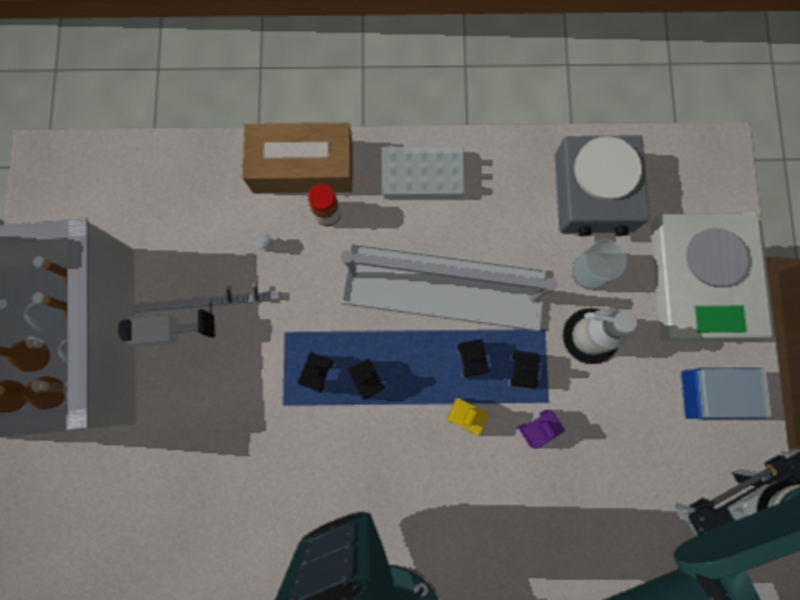

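View pics/side0b.png

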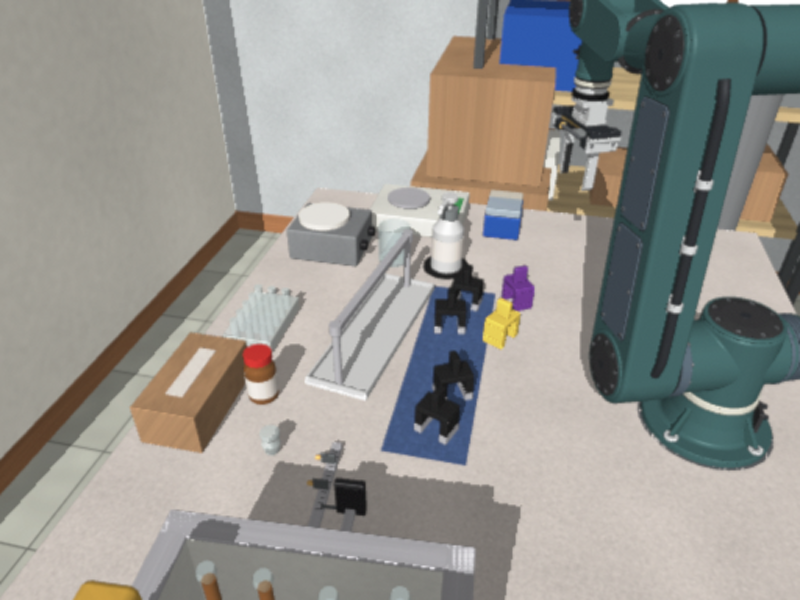

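The scene has four black saddles, with the yellow and purple ones as look-alikes. The gauge handle is at top-picture (205,322) with clips at (228,293) and (254,290), the rail runs (348,255)–(548,282), and the pump is at (605,328). Next I measure angles.

```bash
cat >> h.py <<'E'
def saddles(p,im,centers,rad=.055):
    for c in centers:
        k=(np.hypot(p[...,0]-c[0],p[...,1]-c[1])<rad)&(p[...,2]>.035)&(p[...,2]<.1)
        P=p[k];T=P[P[:,2]>.075]
        r=cv2.minAreaRect(P[:,:2].astype(np.float32)*1000);t=cv2.minAreaRect(T[:,:2].astype(np.float32)*1000)
        def longang(r):
            a=r[2] if r[1][0]>=r[1][1] else r[2]+90
            return (a+90)%180-90
        print('saddle',c,'tab',T.mean(0).round(4),len(T),np.array(t[1]).round(),'tab long ang',round(longang(t),1),'body',np.array(r[1]).round(),'body long ang',round(longang(r),1),np.array(r[0]).round(1))
def pca(P):
    c=P.mean(0);v=np.linalg.svd(P-c)[2][0];return c,v
def goto(x,y,z,yaw):
    o=get_obs();C=rot(o['ee_rot']);T=R.from_euler('xyz',[np.pi,0,yaw]).as_matrix()
    d=C.T@(np.array([x,y,z])-o['tool_pos']);w=R.from_matrix(C.T@T).as_rotvec()
    print('at',o['tool_pos'].round(4),'shift',d.round(4),'turn',w.round(4))
E
python3 - <<'E'
from h import *
Z={c:np.load(c+'.npz') for c in('side','top')}
p={c:cloud(c,Z[c]['d']) for c in Z}
saddles(p['top'],0,[(.446,-.254),(.468,-.162),(.433,.034),(.446,.123)])
for c in p:
    q=p[c];ok=Z[c]['d']>0
    k=ok&(abs(q[...,2]-.141)<.006)&(q[...,0]>.5)&(q[...,0]<.7)&(q[...,1]>-.27)&(q[...,1]<.2)
    P=q[k][:,:2];m,v=pca(P);s=(P-m)@v;print(c,'rail',m.round(4),v.round(4),s.min().round(3),s.max().round(3),'mid',(m+v*(s.min()+s.max())/2).round(4),np.degrees(np.arctan2(v[1],v[0])))
    B=(q[...,0]>.48)&(q[...,0]<.6)&(q[...,1]>.28)&(q[...,1]<.36)&ok
    P=q[B&(q[...,2]>.072)&(q[...,2]<.095)];m,v=pca(P[:,:2]);print(c,'tab',P.mean(0).round(4),'ang',np.degrees(np.arctan2(v[1],v[0])).round(1),P.min(0).round(3),P.max(0).round(3))
    P=q[ok&(q[...,0]>.48)&(q[...,0]<.56)&(q[...,1]>.345)&(q[...,1]<.47)&(q[...,2]>.035)&(q[...,2]<.055)]
    if len(P)>20:
        r=cv2.minAreaRect((P[:,:2]*1000).astype(np.float32));print(c,'housing',r)
    P=q[ok&(q[...,0]>.57)&(q[...,0]<.64)&(q[...,1]>.2)&(q[...,1]<.46)&(q[...,2]>.004)&(q[...,2]<.06)]
    m,v=pca(P[:,:2]);print(c,'rule',m,np.degrees(np.arctan2(v[1],v[0])),len(P),'z pct',np.percentile(P[:,2],[5,50,95]).round(3))
    k=P[:,2]>.017; [print(x) for x in P[k][np.argsort(P[k][:,1])][::max(1,k.sum()//25)].round(3).tolist()]
for c,b,s in(('top',(95,165,195,225),6),('side',(160,265,250,350),6)):
    im=Z[c]['im'][b[1]:b[3],b[0]:b[2]];save(cv2.resize(im,None,fx=s,fy=s,interpolation=cv2.INTER_CUBIC),c+'crop')
E
```

```text
saddle (0.446, -0.254) tab [ 0.4456 -0.256   0.0886] 61 [30. 14.] tab long ang 88.2 body [44. 62.] body long ang -7.2 [ 445.7 -256.8]
saddle (0.468, -0.162) tab [ 0.4669 -0.1623  0.089 ] 58 [14. 30.] tab long ang -79.1 body [62. 45.] body long ang 10.2 [ 467.5 -163.4]
saddle (0.433, 0.034) tab [0.4317 0.0318 0.0898] 57 [13. 29.] tab long ang -62.6 body [62. 43.] body long ang 26.7 [432.1  32.1]
saddle (0.446, 0.123) tab [0.4448 0.1235 0.0886] 57 [29. 14.] tab long ang 71.0 body [44. 62.] body long ang -20.9 [444.9 124.2]
side rail [ 0.6151 -0.0757] [0.1489 0.9889] -0.196 0.148 mid [ 0.6115 -0.0993] 81.43630080133391
side tab [0.5351 0.3274 0.079 ] ang -176.3 [0.514 0.319 0.072] [0.558 0.333 0.084]
side rule [0.59102157 0.28447041] 95.39915335439265 493 z pct [0.008 0.013 0.031]
[0.586, 0.242, 0.027]
[0.591, 0.242, 0.033]
[0.591, 0.243, 0.027]
[0.596, 0.244, 0.026]
[0.593, 0.244, 0.024]
[0.606, 0.244, 0.017]
[0.606, 0.245, 0.025]
[0.6, 0.245, 0.03]
[0.587, 0.245, 0.034]
[0.616, 0.246, 0.023]
[0.61, 0.246, 0.025]
[0.594, 0.246, 0.033]
[0.609, 0.249, 0.026]
[0.585, 0.292, 0.027]
[0.59, 
[... 503 characters left out ...]
1.21257781982422, 78.35916900634766), 4.476556301116943)
top rule [0.58695388 0.32280265] -85.06495226228279 536 z pct [0.006 0.011 0.026]
[0.59, 0.241, 0.028]
[0.587, 0.241, 0.026]
[0.602, 0.241, 0.028]
[0.611, 0.242, 0.026]
[0.606, 0.242, 0.025]
[0.586, 0.242, 0.032]
[0.595, 0.243, 0.032]
[0.601, 0.243, 0.033]
[0.589, 0.243, 0.031]
[0.593, 0.243, 0.029]
[0.614, 0.245, 0.027]
[0.583, 0.29, 0.02]
[0.584, 0.29, 0.029]
[0.582, 0.291, 0.027]
[0.592, 0.291, 0.018]
[0.586, 0.292, 0.035]
[0.6, 0.292, 0.026]
[0.603, 0.292, 0.024]
[0.601, 0.292, 0.034]
[0.59, 0.293, 0.03]
[0.58, 0.293, 0.018]
[0.596, 0.293, 0.029]
[0.599, 0.294, 0.028]
[0.607, 0.296, 0.023]
[0.57, 0.326, 0.025]
[0.577, 0.328, 0.021]
```

View pics/topcrop.png

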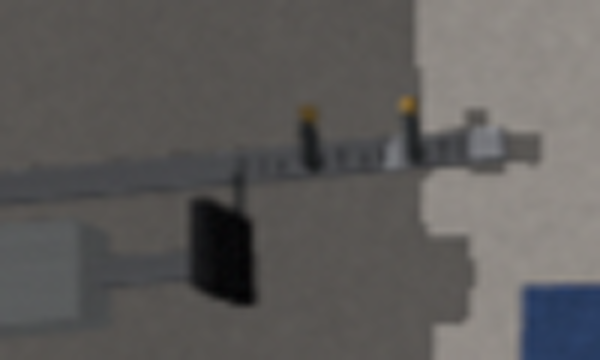

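View pics/sidecrop.png

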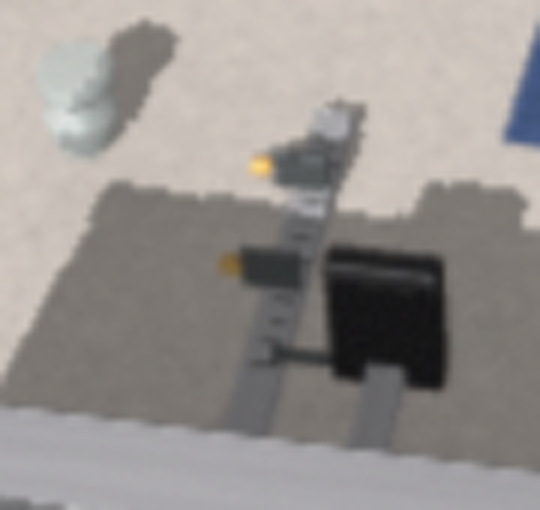

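Crops: the pointer at top crop (240,172) sits left of the near clip (310,140) and the far clip (408,130). That is about 36 mm and 86 mm of pull. Now I move to the handle.

```bash
python3 -c "
from h import *
goto(.535,.326,.21,.084)"
```

```text
at [ 0.249  -0.4904  0.2135] shift [ 0.6246 -0.5985  0.0035] turn [ 1.000e-04 -0.000e+00  3.858e-01]
```

Request:
step_arm --steps '[{"jaw": 0.5,"tx": 0.035,"ty": -0.033,"az": 0.13},{"jaw": 0.5,"tx": 0.07,"ty": -0.066,"az": 0.26},{"jaw": 0.5,"tx": 0.105,"ty": -0.1,"az": 0.385},{"jaw": 0.5,"tx": 0.14,"ty": -0.133,"az": 0.385},{"jaw": 0.5,"tx": 0.175,"ty": -0.166,"az": 0.385},{"jaw": 0.5,"tx": 0.21,"ty": -0.2,"az": 0.385},{"jaw": 0.5,"tx": 0.245,"ty": -0.233,"az": 0.385},{"jaw": 0.5,"tx": 0.28,"ty": -0.268,"az": 0.385}]'

```text
invalid input
```

```bash
python3 -c "
from h import *
goto(.535,.326,.15,.084)"
```

```text
at [ 0.249  -0.4904  0.2135] shift [ 0.6246 -0.5985  0.0635] turn [ 1.000e-04 -0.000e+00  3.858e-01]
```

Perhaps every key is required.

Request:
step_arm --steps '[{"jaw": 0.5,"tx": 0.62,"ty": -0.598,"tz": 0.0,"ax": 0.0,"ay": 0.0,"az": 0.386},{"jaw": 0.5,"tx": 0.62,"ty": -0.598,"tz": 0.0,"ax": 0.0,"ay": 0.0,"az": 0.386},{"jaw": 0.5,"tx": 0.62,"ty": -0.598,"tz": 0.0,"ax": 0.0,"ay": 0.0,"az": 0.386},{"jaw": 0.5,"tx": 0.62,"ty": -0.598,"tz": 0.0,"ax": 0.0,"ay": 0.0,"az": 0.386},{"jaw": 0.5,"tx": 0.62,"ty": -0.598,"tz": 0.0,"ax": 0.0,"ay": 0.0,"az": 0.386},{"jaw": 0.5,"tx": 0.62,"ty": -0.598,"tz": 0.0,"ax": 0.0,"ay": 0.0,"az": 0.386},{"jaw": 0.5,"tx": 0.62,"ty": -0.598,"tz": 0.0,"ax": 0.0,"ay": 0.0,"az": 0.386},{"jaw": 0.5,"tx": 0.62,"ty": -0.598,"tz": 0.0,"ax": 0.0,"ay": 0.0,"az": 0.386}]'

```text
time: 1.8
tool_pos: [0.3801, -0.1111, 0.2139]
ee_rot: [3.141, -0.001, 0.083]
wrist_force: [1.3, -0.4, -0.1]
width: 0.0472
```

```bash
python3 -c "
from h import *
goto(.535,.326,.15,.084)"
```

```text
at [ 0.3801 -0.1111  0.2139] shift [ 0.1906 -0.4227  0.0638] turn [ 0.0008 -0.0014 -0.0008]
```

Request:
step_arm --steps '[{"jaw": 0.5,"tx": 0.191,"ty": -0.423,"tz": 0.0,"ax": 0,"ay": 0,"az": 0},{"jaw": 0.5,"tx": 0.191,"ty": -0.423,"tz": 0.0,"ax": 0,"ay": 0,"az": 0},{"jaw": 0.5,"tx": 0.191,"ty": -0.423,"tz": 0.0,"ax": 0,"ay": 0,"az": 0},{"jaw": 0.5,"tx": 0.191,"ty": -0.423,"tz": 0.0,"ax": 0,"ay": 0,"az": 0},{"jaw": 0.5,"tx": 0.191,"ty": -0.423,"tz": 0.0,"ax": 0,"ay": 0,"az": 0},{"jaw": 0.5,"tx": 0.191,"ty": -0.423,"tz": 0.0,"ax": 0,"ay": 0,"az": 0},{"jaw": 0.5,"tx": 0.191,"ty": -0.423,"tz": 0.0,"ax": 0,"ay": 0,"az": 0},{"jaw": 0.5,"tx": 0.191,"ty": -0.423,"tz": 0.0,"ax": 0,"ay": 0,"az": 0}]'

```text
time: 2.6
tool_pos: [0.5136, 0.2664, 0.2138]
ee_rot: [3.141, -0.002, 0.084]
wrist_force: [0.9, -0.6, 0.2]
width: 0.047
```

```bash
python3 -c "
from h import *
goto(.535,.326,.052,.084)"
```

```text
at [0.5136 0.2664 0.2138] shift [ 0.026  -0.0578  0.1618] turn [ 0.0009 -0.0019 -0.0003]
```

Request:
step_arm --steps '[{"jaw": 0.5,"tx": 0.026,"ty": -0.058,"tz": 0.0,"ax": 0,"ay": 0,"az": 0},{"jaw": 0.5,"tx": 0.026,"ty": -0.058,"tz": 0.02,"ax": 0,"ay": 0,"az": 0},{"jaw": 0.5,"tx": 0.026,"ty": -0.058,"tz": 0.05,"ax": 0,"ay": 0,"az": 0},{"jaw": 0.5,"tx": 0.026,"ty": -0.058,"tz": 0.08,"ax": 0,"ay": 0,"az": 0},{"jaw": 0.5,"tx": 0.026,"ty": -0.058,"tz": 0.11,"ax": 0,"ay": 0,"az": 0},{"jaw": 0.5,"tx": 0.026,"ty": -0.058,"tz": 0.14,"ax": 0,"ay": 0,"az": 0},{"jaw": 0.5,"tx": 0.026,"ty": -0.058,"tz": 0.162,"ax": 0,"ay": 0,"az": 0},{"jaw": 0.5,"tx": 0.026,"ty": -0.058,"tz": 0.162,"ax": 0,"ay": 0,"az": 0}]'

```text
time: 3.4
tool_pos: [0.5321, 0.3248, 0.0471]
ee_rot: [3.137, 0.007, 0.084]
wrist_force: [-0.9, 1.0, -0.3]
width: 0.0474
```

Request:
step_arm --steps '[{"jaw": 0.3,"tx": 0,"ty": 0,"tz": 0,"ax": 0,"ay": 0,"az": 0},{"jaw": 0.1,"tx": 0,"ty": 0,"tz": 0,"ax": 0,"ay": 0,"az": 0},{"jaw": 0,"tx": 0,"ty": 0,"tz": 0,"ax": 0,"ay": 0,"az": 0},{"jaw": 0,"tx": 0,"ty": 0,"tz": 0,"ax": 0,"ay": 0,"az": 0},{"jaw": 0,"tx": 0,"ty": 0,"tz": 0,"ax": 0,"ay": 0,"az": 0}]'

```text
time: 3.9
tool_pos: [0.533, 0.3237, 0.0485]
ee_rot: [3.135, 0.005, 0.083]
wrist_force: [-0.3, -2.2, 1.5]
width: 0.0118
```

Request:
step_arm --steps '[{"jaw": 0,"tx": 0,"ty": 0.01,"tz": 0,"ax": 0,"ay": 0,"az": 0},{"jaw": 0,"tx": 0,"ty": 0.02,"tz": 0,"ax": 0,"ay": 0,"az": 0},{"jaw": 0,"tx": 0,"ty": 0.03,"tz": 0,"ax": 0,"ay": 0,"az": 0},{"jaw": 0,"tx": 0,"ty": 0.036,"tz": 0,"ax": 0,"ay": 0,"az": 0},{"jaw": 0,"tx": 0,"ty": 0.036,"tz": 0,"ax": 0,"ay": 0,"az": 0}]'

```text
time: 4.4
tool_pos: [0.5358, 0.2882, 0.0485]
ee_rot: [3.138, 0.005, 0.082]
wrist_force: [0.2, 5.2, -2.9]
width: 0.0121
```

```bash
cat > gauge.py <<'E'
from h import *
import sys
o=get_obs();print(o['tool_pos'].round(4),o['wrist_force'].round(1),o['width'])
a=.084;X=np.array([np.cos(a),np.sin(a)]);Y=np.array([-np.sin(a),np.cos(a)])
for c,b in(('side',(160,250,270,350)),('top',(95,165,195,225))):
    im,d=snapshot(c);q=cloud(c,d);ok=d>0
    x=q[...,:2]@X;y=q[...,:2]@Y;z=q[...,2]
    for n,lo in(('far',.193),('near',.2425)):
        k=ok&(x>.610)&(x<.645)&(abs(y-lo)<.012)&(z>.016)&(z<.04);print(c,n,k.sum(),np.median(y[k]).round(4) if k.any() else '')
    k=ok&(x>.587)&(x<.603)&(y>.15)&(y<.31)&(z>.0165)&(z<.03);print(c,'ptr',k.sum(),np.median(y[k]).round(4) if k.any() else '',np.sort(y[k]).round(3)[:12])
    save(cv2.resize(im[b[1]:b[3],b[0]:b[2]],None,fx=5,fy=5,interpolation=cv2.INTER_CUBIC),c+sys.argv[1])
A=cv2.imread(f'pics/side{sys.argv[1]}.png');B=cv2.imread(f'pics/top{sys.argv[1]}.png')
h=max(A.shape[0],B.shape[0]);f=lambda i:cv2.copyMakeBorder(i,0,h-i.shape[0],0,0,cv2.BORDER_CONSTANT)
I=np.hstack([f(A),f(B)]);cv2.imwrite(f'pics/g{sys.argv[1]}.png',cv2.resize(I,None,fx=780/I.shape[1],fy=780/I.shape[1]))
E
python3 gauge.py 1
```

```text
[0.5358 0.2882 0.0485] [ 0.2  5.2 -2.9] 0.012147277305298585
side far 0 
side near 54 0.2433
side ptr 17 0.2436 [0.241 0.242 0.243 0.243 0.243 0.243 0.244 0.244 0.244 0.244 0.244 0.245]
top far 7 0.1925
top near 14 0.2413
top ptr 6 0.243 [0.243 0.243 0.243 0.243 0.243 0.244]
```

View pics/g1.png

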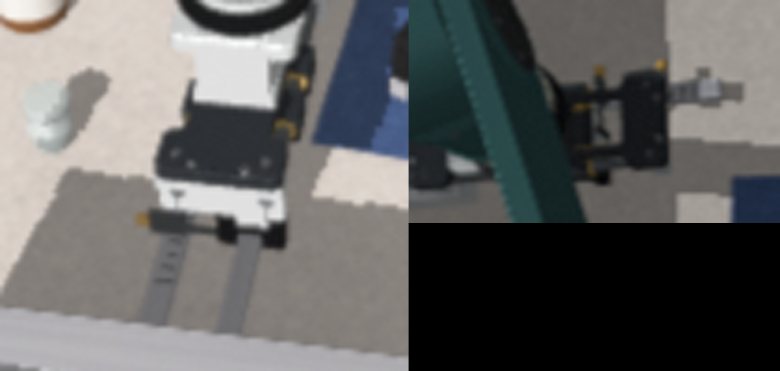

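Side view: the pointer at (220,225) lines up with the near clip at (170,220), and the depths agree within about 1 mm. Holding.

Request:
step_arm --steps '[{"jaw": 0,"tx": 0,"ty": 0.001,"tz": 0,"ax": 0,"ay": 0,"az": 0},{"jaw": 0,"tx": 0,"ty": 0.001,"tz": 0,"ax": 0,"ay": 0,"az": 0},{"jaw": 0,"tx": 0,"ty": 0.001,"tz": 0,"ax": 0,"ay": 0,"az": 0},{"jaw": 0,"tx": 0,"ty": 0.001,"tz": 0,"ax": 0,"ay": 0,"az": 0},{"jaw": 0,"tx": 0,"ty": 0.001,"tz": 0,"ax": 0,"ay": 0,"az": 0},{"jaw": 0,"tx": 0,"ty": 0.001,"tz": 0,"ax": 0,"ay": 0,"az": 0},{"jaw": 0,"tx": 0,"ty": 0.001,"tz": 0,"ax": 0,"ay": 0,"az": 0},{"jaw": 0,"tx": 0,"ty": 0.001,"tz": 0,"ax": 0,"ay": 0,"az": 0}]'

```text
time: 5.3
tool_pos: [0.5358, 0.2884, 0.0485]
ee_rot: [3.139, 0.004, 0.083]
wrist_force: [1.0, 4.7, -2.9]
width: 0.012
```

Request:
step_arm --steps '[{"jaw": 0,"tx": 0,"ty": 0,"tz": 0,"ax": 0,"ay": 0,"az": 0},{"jaw": 0,"tx": 0,"ty": 0,"tz": 0,"ax": 0,"ay": 0,"az": 0},{"jaw": 0,"tx": 0,"ty": 0,"tz": 0,"ax": 0,"ay": 0,"az": 0},{"jaw": 0,"tx": 0,"ty": 0,"tz": 0,"ax": 0,"ay": 0,"az": 0},{"jaw": 0,"tx": 0,"ty": 0,"tz": 0,"ax": 0,"ay": 0,"az": 0},{"jaw": 0,"tx": 0,"ty": 0,"tz": 0,"ax": 0,"ay": 0,"az": 0},{"jaw": 0,"tx": 0,"ty": 0,"tz": 0,"ax": 0,"ay": 0,"az": 0},{"jaw": 0,"tx": 0,"ty": 0,"tz": 0,"ax": 0,"ay": 0,"az": 0}]'

```text
time: 6.1
tool_pos: [0.5357, 0.289, 0.0485]
ee_rot: [3.14, 0.004, 0.084]
wrist_force: [-0.6, 5.6, -2.6]
width: 0.0119
```

Request:
step_arm --steps '[{"jaw": 0,"tx": 0,"ty": 0,"tz": 0,"ax": 0,"ay": 0,"az": 0},{"jaw": 0,"tx": 0,"ty": 0,"tz": 0,"ax": 0,"ay": 0,"az": 0},{"jaw": 0,"tx": 0,"ty": 0,"tz": 0,"ax": 0,"ay": 0,"az": 0},{"jaw": 0,"tx": 0,"ty": 0,"tz": 0,"ax": 0,"ay": 0,"az": 0},{"jaw": 0,"tx": 0,"ty": 0,"tz": 0,"ax": 0,"ay": 0,"az": 0},{"jaw": 0,"tx": 0,"ty": 0,"tz": 0,"ax": 0,"ay": 0,"az": 0},{"jaw": 0,"tx": 0,"ty": 0,"tz": 0,"ax": 0,"ay": 0,"az": 0},{"jaw": 0,"tx": 0,"ty": 0,"tz": 0,"ax": 0,"ay": 0,"az": 0}]'

```text
time: 6.9
tool_pos: [0.5357, 0.2893, 0.0485]
ee_rot: [3.14, 0.004, 0.084]
wrist_force: [1.5, 5.6, -2.7]
width: 0.012
```

Request:
step_arm --steps '[{"jaw": 0,"tx": 0,"ty": 0,"tz": 0,"ax": 0,"ay": 0,"az": 0},{"jaw": 0,"tx": 0,"ty": 0,"tz": 0,"ax": 0,"ay": 0,"az": 0},{"jaw": 0,"tx": 0,"ty": 0,"tz": 0,"ax": 0,"ay": 0,"az": 0},{"jaw": 0,"tx": 0,"ty": 0,"tz": 0,"ax": 0,"ay": 0,"az": 0},{"jaw": 0,"tx": 0,"ty": 0,"tz": 0,"ax": 0,"ay": 0,"az": 0},{"jaw": 0,"tx": 0,"ty": 0,"tz": 0,"ax": 0,"ay": 0,"az": 0}]'

```text
time: 7.5
tool_pos: [0.5357, 0.2895, 0.0485]
ee_rot: [3.14, 0.004, 0.084]
wrist_force: [-0.3, 4.9, -2.8]
width: 0.0115
```

```bash
python3 -c "
from h import *
goto(.533,.321,.0485,.084)"
```

```text
at [0.5357 0.2895 0.0485] shift [-0.0001 -0.0316  0.    ] turn [0.0012 0.0041 0.    ]
```

Request:
step_arm --steps '[{"jaw": 0,"tx": 0,"ty": -0.012,"tz": 0,"ax": 0,"ay": 0,"az": 0},{"jaw": 0,"tx": 0,"ty": -0.024,"tz": 0,"ax": 0,"ay": 0,"az": 0},{"jaw": 0,"tx": 0,"ty": -0.032,"tz": 0,"ax": 0,"ay": 0,"az": 0},{"jaw": 0.3,"tx": 0,"ty": -0.033,"tz": 0,"ax": 0,"ay": 0,"az": 0},{"jaw": 0.5,"tx": 0,"ty": -0.033,"tz": 0,"ax": 0,"ay": 0,"az": 0},{"jaw": 0.5,"tx": 0,"ty": -0.033,"tz": 0,"ax": 0,"ay": 0,"az": 0},{"jaw": 0.5,"tx": 0,"ty": -0.033,"tz": 0,"ax": 0,"ay": 0,"az": 0},{"jaw": 0.5,"tx": 0,"ty": -0.033,"tz": 0,"ax": 0,"ay": 0,"az": 0}]'

```text
time: 8.3
tool_pos: [0.5331, 0.3218, 0.0486]
ee_rot: [3.14, 0.004, 0.083]
wrist_force: [0.2, 0.1, -0.5]
width: 0.046
```

Request:
step_arm --steps '[{"jaw": 0.5,"tx": 0,"ty": 0,"tz": -0.04,"ax": 0,"ay": 0,"az": 0},{"jaw": 0.5,"tx": 0,"ty": 0,"tz": -0.08,"ax": 0,"ay": 0,"az": 0},{"jaw": 0.5,"tx": 0,"ty": 0,"tz": -0.12,"ax": 0,"ay": 0,"az": 0},{"jaw": 0.5,"tx": 0,"ty": 0,"tz": -0.16,"ax": 0,"ay": 0,"az": 0}]'

```text
time: 8.7
tool_pos: [0.5336, 0.3216, 0.2103]
ee_rot: [3.14, 0.004, 0.083]
wrist_force: [0.4, -0.3, -0.5]
width: 0.0471
```

```bash
python3 -c "
from h import *
im,d=snapshot('side');q=cloud('side',d)
k=(d>0)&(q[...,0]>.5)&(q[...,0]<.57)&(q[...,1]>.27)&(q[...,1]<.36)&(q[...,2]>.072)&(q[...,2]<.09);print('tab',q[k].mean(0),k.sum())
save(im,'s2')
goto(.445,.124,.15,np.pi/2-np.radians(20))"
```

```text
tab [0.5353604  0.32727835 0.07883253] 130
at [0.5364 0.323  0.2193] shift [-0.1083  0.191   0.0677] turn [ 0.0026 -0.0102 -1.1387]
```

Request:
step_arm --steps '[{"jaw": 0.5,"tx": -0.027,"ty": 0.048,"tz": 0,"ax": 0,"ay": 0,"az": -0.145},{"jaw": 0.5,"tx": -0.054,"ty": 0.096,"tz": 0.01,"ax": 0,"ay": 0,"az": -0.29},{"jaw": 0.5,"tx": -0.081,"ty": 0.144,"tz": 0.03,"ax": 0,"ay": 0,"az": -0.43},{"jaw": 0.5,"tx": -0.108,"ty": 0.191,"tz": 0.05,"ax": 0,"ay": 0,"az": -0.57},{"jaw": 0.5,"tx": -0.108,"ty": 0.191,"tz": 0.068,"ax": 0,"ay": 0,"az": -0.72},{"jaw": 0.5,"tx": -0.108,"ty": 0.191,"tz": 0.068,"ax": 0,"ay": 0,"az": -0.86},{"jaw": 0.5,"tx": -0.108,"ty": 0.191,"tz": 0.068,"ax": 0,"ay": 0,"az": -1.0},{"jaw": 0.5,"tx": -0.108,"ty": 0.191,"tz": 0.068,"ax": 0,"ay": 0,"az": -1.14}]'

```text
time: 9.55
tool_pos: [0.4449, 0.1232, 0.1495]
ee_rot: [3.134, -0.006, 1.228]
wrist_force: [-0.1, -0.4, -0.2]
width: 0.0472
```

```bash
cat > look.py <<'E'
from h import *
import sys
# saddle detections from side/top, excluding coloured ones and those on the rail
for c in sys.argv[1]:
    c={'s':'side','t':'top'}[c];im,d=snapshot(c);q=cloud(c,d);print(c)
    for r in silhouettes(c,'saddle1'):
        k=r['pixels']&(d>0);col=im[r['pixels']].mean(0)
        if k.sum()<60 or col.max()>85: continue
        P=q[k];zm=np.percentile(P[:,2],98);T=P[P[:,2]>zm-.012]
        if len(T)<8: continue
        m,v=pca(T[:,:2]);t=cv2.minAreaRect((T[:,:2]*1000).astype(np.float32))
        print(round(r['confidence'],2),'top',T.mean(0).round(3),len(T),'zmax',zm.round(3),'tabang',round((t[2]+(0 if t[1][0]<t[1][1] else 90)+90)%180-90,1),np.round(t[1]))
E
python3 look.py st; python3 -c "
from h import *
goto(.445,.124,.07,np.pi/2-np.radians(20))"
```

```text
side
0.85 top [0.445 0.128 0.088] 65 zmax 0.092 tabang -22.5 [29. 12.]
0.79 top [0.438 0.044 0.093] 19 zmax 0.089 tabang 9.6 [  5. 119.]
0.57 top [0.446 0.145 0.261] 8 zmax 0.266 tabang 66.4 [ 6. 12.]
top
0.92 top [0.432 0.032 0.089] 57 zmax 0.092 tabang 24.8 [13. 29.]
0.78 top [ 0.467 -0.163  0.089] 55 zmax 0.092 tabang 11.6 [14. 29.]
0.67 top [ 0.446 -0.256  0.089] 60 zmax 0.092 tabang -3.7 [30. 14.]
at [0.4453 0.1238 0.1498] shift [-0.0005 -0.0009  0.0798] turn [ 0.0075 -0.0068 -0.0018]
```

Request:
step_arm --steps '[{"jaw": 0.5,"tx": 0,"ty": 0,"tz": 0.04,"ax": 0.007,"ay": -0.007,"az": 0},{"jaw": 0.5,"tx": 0,"ty": 0,"tz": 0.07,"ax": 0.007,"ay": -0.007,"az": 0},{"jaw": 0.5,"tx": 0,"ty": 0,"tz": 0.08,"ax": 0.007,"ay": -0.007,"az": 0},{"jaw": 0.3,"tx": 0,"ty": 0,"tz": 0.08,"ax": 0.007,"ay": -0.007,"az": 0},{"jaw": 0,"tx": 0,"ty": 0,"tz": 0.08,"ax": 0.007,"ay": -0.007,"az": 0},{"jaw": 0,"tx": 0,"ty": 0,"tz": 0.08,"ax": 0.007,"ay": -0.007,"az": 0},{"jaw": 0,"tx": 0,"ty": 0,"tz": 0.08,"ax": 0.007,"ay": -0.007,"az": 0},{"jaw": 0,"tx": 0,"ty": 0,"tz": 0.08,"ax": 0.007,"ay": -0.007,"az": 0}]'

```text
time: 10.55
tool_pos: [0.4469, 0.1244, 0.0712]
ee_rot: [3.139, -0.001, 1.22]
wrist_force: [0.5, -0.3, 4.0]
width: 0.014
```

Request:
step_arm --steps '[{"jaw": 0,"tx": 0,"ty": 0,"tz": -0.03,"ax": 0,"ay": 0,"az": 0},{"jaw": 0,"tx": 0,"ty": 0,"tz": -0.07,"ax": 0,"ay": 0,"az": 0},{"jaw": 0,"tx": 0,"ty": 0,"tz": -0.11,"ax": 0,"ay": 0,"az": 0},{"jaw": 0,"tx": 0,"ty": 0,"tz": -0.15,"ax": 0,"ay": 0,"az": 0},{"jaw": 0,"tx": 0,"ty": 0,"tz": -0.18,"ax": 0,"ay": 0,"az": 0},{"jaw": 0,"tx": 0,"ty": 0,"tz": -0.18,"ax": 0,"ay": 0,"az": 0}]'

```text
time: 11.15
tool_pos: [0.4485, 0.1247, 0.2562]
ee_rot: [3.13, -0.006, 1.22]
wrist_force: [-0.2, 0.6, -2.2]
width: 0.0139
```

```bash
cat > rail.py <<'E'
from h import *
import sys
s,z=float(sys.argv[1]),float(sys.argv[2])
M=np.array([.611,-.1007])+s*np.array([.1495,.9888]);print(M)
goto(M[0],M[1],z,np.pi/2-.150);print(get_obs()['width'],get_obs()['wrist_force'])
E
python3 rail.py .12 .245
```

```text
[0.62894  0.017956]
at [0.4485 0.1247 0.2562] shift [-0.0382  0.206   0.0133] turn [ 0.0119 -0.0048 -0.2012]
0.013939241014095168 [-0.22425497  0.58285481 -2.23359167]
```

Request:
step_arm --steps '[{"jaw": 0,"tx": -0.008,"ty": 0.041,"tz": 0.0,"ax": 0.012,"ay": -0.005,"az": -0.1},{"jaw": 0,"tx": -0.016,"ty": 0.082,"tz": 0.0,"ax": 0.012,"ay": -0.005,"az": -0.2},{"jaw": 0,"tx": -0.024,"ty": 0.123,"tz": 0.0,"ax": 0.012,"ay": -0.005,"az": -0.2},{"jaw": 0,"tx": -0.032,"ty": 0.164,"tz": 0.0,"ax": 0.012,"ay": -0.005,"az": -0.2},{"jaw": 0,"tx": -0.038,"ty": 0.206,"tz": 0.0,"ax": 0.012,"ay": -0.005,"az": -0.2},{"jaw": 0,"tx": -0.038,"ty": 0.206,"tz": 0.0,"ax": 0.012,"ay": -0.005,"az": -0.2},{"jaw": 0,"tx": -0.038,"ty": 0.206,"tz": 0.0,"ax": 0.012,"ay": -0.005,"az": -0.2}]'

```text
time: 11.85
tool_pos: [0.6282, 0.0177, 0.2536]
ee_rot: [-3.134, 0.0, 1.418]
wrist_force: [0.1, -0.3, -3.3]
width: 0.0137
```

```bash
python3 rail.py .12 .168; python3 look.py s
```

```text
[0.62894  0.017956]
at [0.6282 0.0177 0.2536] shift [0.0004 0.0014 0.0856] turn [-0.0079  0.0004 -0.0023]
0.013732344334739006 [ 0.11671316 -0.2953879  -3.264264  ]
side
0.98 top [0.433 0.037 0.088] 58 zmax 0.091 tabang 25.4 [14. 31.]
0.72 top [0.628 0.027 0.27 ] 48 zmax 0.273 tabang 23.6 [13. 27.]
0.68 top [ 0.469 -0.158  0.086] 39 zmax 0.091 tabang 9.8 [12. 29.]
0.63 top [ 0.448 -0.245  0.088] 26 zmax 0.092 tabang -14.5 [92. 11.]
```

Request:
step_arm --steps '[{"jaw": 0,"tx": 0,"ty": 0.001,"tz": 0.02,"ax": -0.008,"ay": 0,"az": 0},{"jaw": 0,"tx": 0,"ty": 0.001,"tz": 0.04,"ax": -0.008,"ay": 0,"az": 0},{"jaw": 0,"tx": 0,"ty": 0.001,"tz": 0.06,"ax": -0.008,"ay": 0,"az": 0},{"jaw": 0,"tx": 0,"ty": 0.001,"tz": 0.075,"ax": -0.008,"ay": 0,"az": 0},{"jaw": 0,"tx": 0,"ty": 0.001,"tz": 0.083,"ax": -0.008,"ay": 0,"az": 0},{"jaw": 0,"tx": 0,"ty": 0.001,"tz": 0.085,"ax": -0.008,"ay": 0,"az": 0},{"jaw": 0,"tx": 0,"ty": 0.001,"tz": 0.085,"ax": -0.008,"ay": 0,"az": 0}]'

```text
time: 12.65
tool_pos: [0.6285, 0.0188, 0.1724]
ee_rot: [3.136, -0.0, 1.42]
wrist_force: [-0.5, -0.1, -2.5]
width: 0.0139
```

Request:
step_arm --steps '[{"jaw": 0,"tx": 0,"ty": 0.001,"tz": 0.003,"ax": 0.005,"ay": 0,"az": 0},{"jaw": 0,"tx": 0,"ty": 0.001,"tz": 0.006,"ax": 0.005,"ay": 0,"az": 0},{"jaw": 0,"tx": 0,"ty": 0.001,"tz": 0.006,"ax": 0.005,"ay": 0,"az": 0}]'

```text
time: 12.95
tool_pos: [0.6297, 0.0185, 0.1663]
ee_rot: [3.141, -0.0, 1.42]
wrist_force: [-0.6, 0.1, -2.6]
width: 0.0138
```

Request:
step_arm --steps '[{"jaw": 0,"tx": 0,"ty": 0,"tz": 0.001,"ax": 0,"ay": 0,"az": 0},{"jaw": 0,"tx": 0,"ty": 0,"tz": 0.002,"ax": 0,"ay": 0,"az": 0},{"jaw": 0,"tx": 0,"ty": 0,"tz": 0.002,"ax": 0,"ay": 0,"az": 0}]'

```text
time: 13.25
tool_pos: [0.6298, 0.0185, 0.1663]
ee_rot: [3.139, -0.0, 1.42]
wrist_force: [-3.0, -0.6, 5.3]
width: 0.014
```

Contact. I release and lift.

Request:
step_arm --steps '[{"jaw": 0.2,"tx": 0,"ty": 0,"tz": 0,"ax": 0,"ay": 0,"az": 0},{"jaw": 0.4,"tx": 0,"ty": 0,"tz": 0,"ax": 0,"ay": 0,"az": 0},{"jaw": 0.45,"tx": 0,"ty": 0,"tz": 0,"ax": 0,"ay": 0,"az": 0},{"jaw": 0.45,"tx": 0,"ty": 0,"tz": -0.02,"ax": 0,"ay": 0,"az": 0},{"jaw": 0.45,"tx": 0,"ty": 0,"tz": -0.05,"ax": 0,"ay": 0,"az": 0},{"jaw": 0.45,"tx": 0,"ty": 0,"tz": -0.08,"ax": 0,"ay": 0,"az": 0},{"jaw": 0.45,"tx": 0,"ty": 0,"tz": -0.08,"ax": 0,"ay": 0,"az": 0}]'

```text
time: 13.95
tool_pos: [0.6317, 0.0184, 0.2518]
ee_rot: [3.129, -0.001, 1.42]
wrist_force: [-0.5, 0.3, 1.0]
width: 0.0423
```

```bash
python3 look.py s; python3 -c "
from h import *
goto(.4325,.034,.15,np.pi/2+np.radians(26))"
```

```text
side
0.77 top [0.627 0.025 0.182] 47 zmax 0.186 tabang -5.4 [28. 13.]
0.73 top [0.432 0.039 0.087] 47 zmax 0.091 tabang 35.2 [14. 25.]
0.65 top [ 0.469 -0.157  0.087] 31 zmax 0.09 tabang 10.0 [12. 26.]
0.59 top [ 0.448 -0.244  0.088] 39 zmax 0.091 tabang -9.5 [108.  13.]
at [0.63   0.0185 0.2465] shift [-0.0143 -0.1979  0.0957] turn [ 0.0038  0.0009 -0.6043]
```

Saddle on the rail (tab top at 0.186 m). Next is the one at (0.432, 0.034).

Request:
step_arm --steps '[{"jaw": 0.5,"tx": -0.003,"ty": -0.045,"tz": 0,"ax": 0,"ay": 0,"az": -0.14},{"jaw": 0.5,"tx": -0.007,"ty": -0.09,"tz": 0,"ax": 0,"ay": 0,"az": -0.28},{"jaw": 0.5,"tx": -0.01,"ty": -0.135,"tz": 0.02,"ax": 0,"ay": 0,"az": -0.42},{"jaw": 0.5,"tx": -0.014,"ty": -0.18,"tz": 0.05,"ax": 0,"ay": 0,"az": -0.56},{"jaw": 0.5,"tx": -0.014,"ty": -0.198,"tz": 0.09,"ax": 0.004,"ay": 0,"az": -0.604},{"jaw": 0.5,"tx": -0.014,"ty": -0.198,"tz": 0.096,"ax": 0.004,"ay": 0,"az": -0.604},{"jaw": 0.5,"tx": -0.014,"ty": -0.198,"tz": 0.096,"ax": 0.004,"ay": 0,"az": -0.604}]'

```text
time: 14.75
tool_pos: [0.4313, 0.0344, 0.1474]
ee_rot: [-3.137, -0.001, 2.023]
wrist_force: [0.4, 0.0, 1.1]
width: 0.047
```

```bash
python3 look.py s; python3 -c "
from h import *
goto(.4325,.033,.07,np.pi/2+np.radians(26))"
```

```text
side
0.72 top [0.433 0.036 0.088] 56 zmax 0.091 tabang 30.0 [13. 31.]
0.65 top [ 0.466 -0.149  0.08 ] 19 zmax 0.083 tabang 23.2 [11. 13.]
0.64 top [ 0.446 -0.23   0.078] 18 zmax 0.074 tabang 2.9 [ 16. 314.]
0.58 top [0.627 0.024 0.182] 52 zmax 0.186 tabang -9.8 [29. 12.]
at [0.4355 0.034  0.1522] shift [ 0.0006 -0.0035  0.0821] turn [ 0.0038  0.0032 -0.0012]
```

Request:
step_arm --steps '[{"jaw": 0.5,"tx": 0,"ty": -0.003,"tz": 0.04,"ax": 0.004,"ay": 0.003,"az": 0},{"jaw": 0.5,"tx": 0,"ty": -0.003,"tz": 0.07,"ax": 0.004,"ay": 0.003,"az": 0},{"jaw": 0.5,"tx": 0,"ty": -0.003,"tz": 0.082,"ax": 0.004,"ay": 0.003,"az": 0},{"jaw": 0.3,"tx": 0,"ty": -0.003,"tz": 0.082,"ax": 0.004,"ay": 0.003,"az": 0},{"jaw": 0,"tx": 0,"ty": -0.003,"tz": 0.082,"ax": 0.004,"ay": 0.003,"az": 0},{"jaw": 0,"tx": 0,"ty": -0.003,"tz": 0.082,"ax": 0.004,"ay": 0.003,"az": 0},{"jaw": 0,"tx": 0,"ty": -0.003,"tz": 0.082,"ax": 0.004,"ay": 0.003,"az": 0},{"jaw": 0,"tx": 0,"ty": -0.003,"tz": 0.082,"ax": 0.004,"ay": 0.003,"az": 0}]'

```text
time: 15.65
tool_pos: [0.4336, 0.0324, 0.0713]
ee_rot: [3.141, 0.001, 2.023]
wrist_force: [-0.7, -1.4, 2.2]
width: 0.014
```

Request:
step_arm --steps '[{"jaw": 0,"tx": 0,"ty": 0,"tz": -0.03,"ax": 0,"ay": 0,"az": 0},{"jaw": 0,"tx": 0,"ty": 0,"tz": -0.07,"ax": 0,"ay": 0,"az": 0},{"jaw": 0,"tx": 0,"ty": 0,"tz": -0.11,"ax": 0,"ay": 0,"az": 0},{"jaw": 0,"tx": 0,"ty": 0,"tz": -0.15,"ax": 0,"ay": 0,"az": 0},{"jaw": 0,"tx": 0,"ty": 0,"tz": -0.185,"ax": 0,"ay": 0,"az": 0},{"jaw": 0,"tx": 0,"ty": 0,"tz": -0.185,"ax": 0,"ay": 0,"az": 0}]'

```text
time: 16.25
tool_pos: [0.4357, 0.0325, 0.2618]
ee_rot: [3.131, 0.007, 2.023]
wrist_force: [0.7, 1.2, -2.4]
width: 0.014
```

```bash
python3 rail.py .04 .25
```

```text
[ 0.61698  -0.061148]
at [0.4357 0.0325 0.2618] shift [-0.1635  0.1219  0.0142] turn [0.0122 0.0032 0.6027]
0.01403270965939024 [ 0.74263635  1.23129543 -2.4208337 ]
```

Request:
step_arm --steps '[{"jaw": 0,"tx": -0.035,"ty": 0.026,"tz": 0,"ax": 0,"ay": 0,"az": 0.13},{"jaw": 0,"tx": -0.07,"ty": 0.052,"tz": 0,"ax": 0.01,"ay": 0.003,"az": 0.26},{"jaw": 0,"tx": -0.105,"ty": 0.078,"tz": 0,"ax": 0.01,"ay": 0.003,"az": 0.39},{"jaw": 0,"tx": -0.14,"ty": 0.104,"tz": 0,"ax": 0.01,"ay": 0.003,"az": 0.52},{"jaw": 0,"tx": -0.164,"ty": 0.122,"tz": 0,"ax": 0.01,"ay": 0.003,"az": 0.603},{"jaw": 0,"tx": -0.164,"ty": 0.122,"tz": 0.01,"ax": 0.01,"ay": 0.003,"az": 0.603},{"jaw": 0,"tx": -0.164,"ty": 0.122,"tz": 0.01,"ax": 0.01,"ay": 0.003,"az": 0.603}]'

```text
time: 16.95
tool_pos: [0.6158, -0.0614, 0.2489]
ee_rot: [-3.134, -0.001, 1.421]
wrist_force: [-1.6, 1.8, -4.4]
width: 0.0135
```

```bash
python3 rail.py .04 .168
```

```text
[ 0.61698  -0.061148]
at [ 0.6158 -0.0614  0.2489] shift [0.0003 0.0017 0.0809] turn [-0.0072 -0.0013  0.0001]
0.013493500365875351 [-1.58295201  1.84143298 -4.37468589]
```

Request:
step_arm --steps '[{"jaw": 0,"tx": 0,"ty": 0.001,"tz": 0.02,"ax": -0.004,"ay": 0,"az": 0},{"jaw": 0,"tx": 0,"ty": 0.001,"tz": 0.04,"ax": -0.004,"ay": 0,"az": 0},{"jaw": 0,"tx": 0,"ty": 0.001,"tz": 0.06,"ax": -0.004,"ay": 0,"az": 0},{"jaw": 0,"tx": 0,"ty": 0.001,"tz": 0.072,"ax": -0.004,"ay": 0,"az": 0},{"jaw": 0,"tx": 0,"ty": 0.001,"tz": 0.079,"ax": -0.004,"ay": 0,"az": 0},{"jaw": 0,"tx": 0,"ty": 0.001,"tz": 0.082,"ax": -0.004,"ay": 0,"az": 0},{"jaw": 0,"tx": 0,"ty": 0.001,"tz": 0.083,"ax": -0.004,"ay": 0,"az": 0},{"jaw": 0,"tx": 0,"ty": 0.001,"tz": 0.083,"ax": -0.004,"ay": 0,"az": 0}]'

```text
time: 17.75
tool_pos: [0.6167, -0.0614, 0.1669]
ee_rot: [-3.141, -0.001, 1.421]
wrist_force: [-0.2, 0.3, -2.2]
width: 0.0141
```

Request:
step_arm --steps '[{"jaw": 0,"tx": 0,"ty": 0,"tz": 0.001,"ax": 0,"ay": 0,"az": 0},{"jaw": 0,"tx": 0,"ty": 0,"tz": 0.002,"ax": 0,"ay": 0,"az": 0},{"jaw": 0,"tx": 0,"ty": 0,"tz": 0.003,"ax": 0,"ay": 0,"az": 0}]'

```text
time: 18.05
tool_pos: [0.6174, -0.0615, 0.1666]
ee_rot: [3.139, -0.001, 1.421]
wrist_force: [-2.4, 1.0, 8.9]
width: 0.0141
```

Request:
step_arm --steps '[{"jaw": 0.2,"tx": 0,"ty": 0,"tz": 0,"ax": 0,"ay": 0,"az": 0},{"jaw": 0.4,"tx": 0,"ty": 0,"tz": 0,"ax": 0,"ay": 0,"az": 0},{"jaw": 0.45,"tx": 0,"ty": 0,"tz": 0,"ax": 0,"ay": 0,"az": 0},{"jaw": 0.45,"tx": 0,"ty": 0,"tz": -0.02,"ax": 0,"ay": 0,"az": 0},{"jaw": 0.45,"tx": 0,"ty": 0,"tz": -0.05,"ax": 0,"ay": 0,"az": 0},{"jaw": 0.45,"tx": 0,"ty": 0,"tz": -0.08,"ax": 0,"ay": 0,"az": 0},{"jaw": 0.45,"tx": 0,"ty": 0,"tz": -0.08,"ax": 0,"ay": 0,"az": 0}]'

```text
time: 18.75
tool_pos: [0.6192, -0.062, 0.2522]
ee_rot: [3.13, -0.001, 1.421]
wrist_force: [0.5, -0.2, 1.2]
width: 0.0424
```

```bash
python3 look.py st; python3 -c "
from h import *
goto(.4675,-.1605,.15,np.pi/2+np.radians(10.5))"
```

```text
side
0.79 top [ 0.616 -0.05   0.183] 55 zmax 0.187 tabang -8.2 [87. 14.]
0.77 top [ 0.469 -0.158  0.088] 35 zmax 0.091 tabang 10.2 [12. 24.]
0.53 top [ 0.447 -0.249  0.088] 32 zmax 0.091 tabang -10.6 [94. 13.]
top
0.69 top [ 0.467 -0.163  0.089] 56 zmax 0.092 tabang 10.2 [14. 29.]
0.64 top [ 0.446 -0.256  0.089] 60 zmax 0.092 tabang -1.3 [29. 14.]
0.62 top [0.614 0.008 0.222] 27 zmax 0.187 tabang -86.9 [120.  11.]
at [ 0.6165 -0.0615  0.2444] shift [-0.1203 -0.1325  0.0944] turn [-0.0011 -0.0013 -0.333 ]
```

Request:
step_arm --steps '[{"jaw": 0.5,"tx": -0.03,"ty": -0.033,"tz": 0,"ax": 0,"ay": 0,"az": -0.09},{"jaw": 0.5,"tx": -0.06,"ty": -0.066,"tz": 0,"ax": 0,"ay": 0,"az": -0.18},{"jaw": 0.5,"tx": -0.09,"ty": -0.099,"tz": 0,"ax": 0,"ay": 0,"az": -0.27},{"jaw": 0.5,"tx": -0.12,"ty": -0.133,"tz": 0.02,"ax": 0,"ay": 0,"az": -0.333},{"jaw": 0.5,"tx": -0.12,"ty": -0.133,"tz": 0.06,"ax": 0,"ay": 0,"az": -0.333},{"jaw": 0.5,"tx": -0.12,"ty": -0.133,"tz": 0.094,"ax": 0,"ay": 0,"az": -0.333},{"jaw": 0.5,"tx": -0.12,"ty": -0.133,"tz": 0.094,"ax": 0,"ay": 0,"az": -0.333}]'

```text
time: 19.65
tool_pos: [0.4622, -0.1584, 0.143]
ee_rot: [-3.129, -0.01, 1.753]
wrist_force: [-0.6, 0.7, 0.4]
width: 0.047
```

```bash
python3 look.py s; python3 -c "
from h import *
goto(.4675,-.1605,.07,np.pi/2+np.radians(10.5))"
```

```text
side
0.97 top [0.628 0.023 0.182] 54 zmax 0.186 tabang -7.6 [28. 14.]
0.87 top [ 0.448 -0.222  0.097] 18 zmax 0.09 tabang 6.8 [ 28. 103.]
0.85 top [ 0.616 -0.053  0.182] 47 zmax 0.186 tabang -10.6 [80. 14.]
0.61 top [ 0.469 -0.158  0.087] 38 zmax 0.091 tabang 9.8 [12. 32.]
at [ 0.4662 -0.1597  0.1493] shift [-0.0013  0.0014  0.0793] turn [-0.0036 -0.0034  0.    ]
```

Request:
step_arm --steps '[{"jaw": 0.5,"tx": -0.001,"ty": 0.001,"tz": 0.04,"ax": 0,"ay": 0,"az": 0},{"jaw": 0.5,"tx": -0.001,"ty": 0.001,"tz": 0.07,"ax": 0,"ay": 0,"az": 0},{"jaw": 0.5,"tx": -0.001,"ty": 0.001,"tz": 0.079,"ax": 0,"ay": 0,"az": 0},{"jaw": 0.3,"tx": -0.001,"ty": 0.001,"tz": 0.079,"ax": 0,"ay": 0,"az": 0},{"jaw": 0,"tx": -0.001,"ty": 0.001,"tz": 0.079,"ax": 0,"ay": 0,"az": 0},{"jaw": 0,"tx": -0.001,"ty": 0.001,"tz": 0.079,"ax": 0,"ay": 0,"az": 0},{"jaw": 0,"tx": -0.001,"ty": 0.001,"tz": 0.079,"ax": 0,"ay": 0,"az": 0},{"jaw": 0,"tx": -0.001,"ty": 0.001,"tz": 0.079,"ax": 0,"ay": 0,"az": 0}]'

```text
time: 20.55
tool_pos: [0.468, -0.1607, 0.0717]
ee_rot: [-3.14, -0.002, 1.754]
wrist_force: [-0.1, 0.4, 1.0]
width: 0.014
```

Request:
step_arm --steps '[{"jaw": 0,"tx": 0,"ty": 0,"tz": -0.03,"ax": 0,"ay": 0,"az": 0},{"jaw": 0,"tx": 0,"ty": 0,"tz": -0.07,"ax": 0,"ay": 0,"az": 0},{"jaw": 0,"tx": 0,"ty": 0,"tz": -0.11,"ax": 0,"ay": 0,"az": 0},{"jaw": 0,"tx": 0,"ty": 0,"tz": -0.15,"ax": 0,"ay": 0,"az": 0},{"jaw": 0,"tx": 0,"ty": 0,"tz": -0.185,"ax": 0,"ay": 0,"az": 0},{"jaw": 0,"tx": 0,"ty": 0,"tz": -0.185,"ax": 0,"ay": 0,"az": 0}]'

```text
time: 21.15
tool_pos: [0.4703, -0.162, 0.2627]
ee_rot: [3.134, 0.005, 1.754]
wrist_force: [-0.3, -0.1, -2.2]
width: 0.0138
```

```bash
python3 rail.py -.04 .25
```

```text
[ 0.60502  -0.140252]
at [ 0.4703 -0.162   0.2627] shift [-0.0031  0.1363  0.0138] turn [0.0086 0.0033 0.3333]
0.013837905373128057 [-0.29001877 -0.06050185 -2.18784513]
```

Request:
step_arm --steps '[{"jaw": 0,"tx": 0,"ty": 0.034,"tz": 0,"ax": 0,"ay": 0,"az": 0.1},{"jaw": 0,"tx": -0.002,"ty": 0.068,"tz": 0,"ax": 0.008,"ay": 0.003,"az": 0.2},{"jaw": 0,"tx": -0.003,"ty": 0.102,"tz": 0,"ax": 0.008,"ay": 0.003,"az": 0.3},{"jaw": 0,"tx": -0.003,"ty": 0.136,"tz": 0,"ax": 0.008,"ay": 0.003,"az": 0.333},{"jaw": 0,"tx": -0.003,"ty": 0.136,"tz": 0.012,"ax": 0.008,"ay": 0.003,"az": 0.333},{"jaw": 0,"tx": -0.003,"ty": 0.136,"tz": 0.012,"ax": 0.008,"ay": 0.003,"az": 0.333}]'

```text
time: 21.75
tool_pos: [0.6032, -0.1395, 0.246]
ee_rot: [-3.132, -0.001, 1.422]
wrist_force: [-0.8, -0.4, -3.8]
width: 0.0142
```

```bash
python3 rail.py -.04 .167
```

```text
[ 0.60502  -0.140252]
at [ 0.6032 -0.1395  0.246 ] shift [-0.0005  0.0026  0.079 ] turn [-0.0093 -0.0011  0.0012]
0.01415352211021693 [-0.820321   -0.38806442 -3.77445401]
```

Request:
step_arm --steps '[{"jaw": 0,"tx": 0,"ty": 0.002,"tz": 0.02,"ax": -0.004,"ay": 0,"az": 0},{"jaw": 0,"tx": 0,"ty": 0.002,"tz": 0.04,"ax": -0.004,"ay": 0,"az": 0},{"jaw": 0,"tx": 0,"ty": 0.002,"tz": 0.06,"ax": -0.004,"ay": 0,"az": 0},{"jaw": 0,"tx": 0,"ty": 0.002,"tz": 0.072,"ax": -0.004,"ay": 0,"az": 0},{"jaw": 0,"tx": 0,"ty": 0.002,"tz": 0.077,"ax": -0.004,"ay": 0,"az": 0},{"jaw": 0,"tx": 0,"ty": 0.002,"tz": 0.08,"ax": -0.004,"ay": 0,"az": 0},{"jaw": 0,"tx": 0,"ty": 0.002,"tz": 0.08,"ax": -0.004,"ay": 0,"az": 0}]'

```text
time: 22.45
tool_pos: [0.6048, -0.1399, 0.1672]
ee_rot: [-3.138, -0.001, 1.422]
wrist_force: [-0.4, 0.6, -2.8]
width: 0.0138
```

Request:
step_arm --steps '[{"jaw": 0,"tx": 0,"ty": 0,"tz": 0.001,"ax": 0,"ay": 0,"az": 0},{"jaw": 0,"tx": 0,"ty": 0,"tz": 0.002,"ax": 0,"ay": 0,"az": 0},{"jaw": 0,"tx": 0,"ty": 0,"tz": 0.002,"ax": 0,"ay": 0,"az": 0}]'

```text
time: 22.75
tool_pos: [0.6055, -0.1402, 0.1668]
ee_rot: [-3.141, -0.0, 1.422]
wrist_force: [-0.6, -0.2, 2.7]
width: 0.0137
```

Request:
step_arm --steps '[{"jaw": 0.2,"tx": 0,"ty": 0,"tz": 0,"ax": 0,"ay": 0,"az": 0},{"jaw": 0.4,"tx": 0,"ty": 0,"tz": 0,"ax": 0,"ay": 0,"az": 0},{"jaw": 0.45,"tx": 0,"ty": 0,"tz": 0,"ax": 0,"ay": 0,"az": 0},{"jaw": 0.45,"tx": 0,"ty": 0,"tz": -0.02,"ax": 0,"ay": 0,"az": 0},{"jaw": 0.45,"tx": 0,"ty": 0,"tz": -0.05,"ax": 0,"ay": 0,"az": 0},{"jaw": 0.45,"tx": 0,"ty": 0,"tz": -0.08,"ax": 0,"ay": 0,"az": 0},{"jaw": 0.45,"tx": 0,"ty": 0,"tz": -0.08,"ax": 0,"ay": 0,"az": 0}]'

```text
time: 23.45
tool_pos: [0.6075, -0.1407, 0.2525]
ee_rot: [3.132, 0.001, 1.422]
wrist_force: [-0.6, -0.2, 0.6]
width: 0.0422
```

```bash
python3 look.py st; python3 -c "
from h import *
goto(.446,-.2555,.15,np.pi/2+np.radians(-4))"
```

```text
side
0.93 top [ 0.447 -0.251  0.088] 30 zmax 0.091 tabang -5.0 [34. 12.]
0.8 top [0.628 0.025 0.181] 44 zmax 0.185 tabang -14.7 [25. 10.]
0.79 top [ 0.616 -0.053  0.182] 54 zmax 0.186 tabang -7.9 [86. 14.]
0.54 top [ 0.603 -0.138  0.183] 41 zmax 0.186 tabang -5.6 [29. 14.]
top
0.96 top [0.627 0.018 0.184] 68 zmax 0.186 tabang -7.0 [29. 14.]
0.66 top [ 0.499 -0.045  0.602] 11 zmax 0.603 tabang 71.9 [ 1. 24.]
0.57 top [ 0.446 -0.256  0.089] 60 zmax 0.091 tabang -3.7 [30. 13.]
0.15 top [0.535 0.324 0.079] 79 zmax 0.082 tabang -88.0 [41. 12.]
at [ 0.6049 -0.14    0.2446] shift [-0.1379 -0.1397  0.0951] turn [-0.0036 -0.0008 -0.0791]
```

Request:
step_arm --steps '[{"jaw": 0.5,"tx": -0.034,"ty": -0.035,"tz": 0,"ax": 0,"ay": 0,"az": -0.08},{"jaw": 0.5,"tx": -0.068,"ty": -0.07,"tz": 0,"ax": 0,"ay": 0,"az": -0.08},{"jaw": 0.5,"tx": -0.103,"ty": -0.105,"tz": 0,"ax": 0,"ay": 0,"az": -0.08},{"jaw": 0.5,"tx": -0.138,"ty": -0.14,"tz": 0.02,"ax": 0,"ay": 0,"az": -0.08},{"jaw": 0.5,"tx": -0.138,"ty": -0.14,"tz": 0.06,"ax": 0,"ay": 0,"az": -0.08},{"jaw": 0.5,"tx": -0.138,"ty": -0.14,"tz": 0.095,"ax": 0,"ay": 0,"az": -0.08},{"jaw": 0.5,"tx": -0.138,"ty": -0.14,"tz": 0.095,"ax": 0,"ay": 0,"az": -0.08}]'

```text
time: 24.35
tool_pos: [0.4411, -0.253, 0.1423]
ee_rot: [-3.125, -0.009, 1.501]
wrist_force: [-1.0, 0.4, -0.7]
width: 0.0471
```

```bash
python3 look.py s; python3 -c "
from h import *
goto(.446,-.2555,.07,np.pi/2+np.radians(-4))"
```

```text
side
0.88 top [ 0.616 -0.054  0.182] 46 zmax 0.186 tabang -7.8 [29. 13.]
0.84 top [ 0.604 -0.133  0.181] 44 zmax 0.186 tabang -9.7 [85. 12.]
0.82 top [0.628 0.022 0.182] 56 zmax 0.186 tabang -5.0 [30. 12.]
0.58 top [ 0.446 -0.252  0.087] 28 zmax 0.091 tabang -9.3 [30. 11.]
at [ 0.4449 -0.255   0.1488] shift [-0.0007  0.0016  0.0788] turn [-0.0065 -0.0028  0.001 ]
```

Request:
step_arm --steps '[{"jaw": 0.5,"tx": 0,"ty": 0.001,"tz": 0.04,"ax": 0,"ay": 0,"az": 0},{"jaw": 0.5,"tx": 0,"ty": 0.001,"tz": 0.07,"ax": 0,"ay": 0,"az": 0},{"jaw": 0.5,"tx": 0,"ty": 0.001,"tz": 0.079,"ax": 0,"ay": 0,"az": 0},{"jaw": 0.3,"tx": 0,"ty": 0.001,"tz": 0.079,"ax": 0,"ay": 0,"az": 0},{"jaw": 0,"tx": 0,"ty": 0.001,"tz": 0.079,"ax": 0,"ay": 0,"az": 0},{"jaw": 0,"tx": 0,"ty": 0.001,"tz": 0.079,"ax": 0,"ay": 0,"az": 0},{"jaw": 0,"tx": 0,"ty": 0.001,"tz": 0.079,"ax": 0,"ay": 0,"az": 0},{"jaw": 0,"tx": 0,"ty": 0.001,"tz": 0.079,"ax": 0,"ay": 0,"az": 0}]'

```text
time: 25.25
tool_pos: [0.4464, -0.2553, 0.0714]
ee_rot: [-3.138, -0.002, 1.502]
wrist_force: [1.5, -0.3, 2.8]
width: 0.0134
```

Request:
step_arm --steps '[{"jaw": 0,"tx": 0,"ty": 0,"tz": -0.03,"ax": 0,"ay": 0,"az": 0},{"jaw": 0,"tx": 0,"ty": 0,"tz": -0.07,"ax": 0,"ay": 0,"az": 0},{"jaw": 0,"tx": 0,"ty": 0,"tz": -0.11,"ax": 0,"ay": 0,"az": 0},{"jaw": 0,"tx": 0,"ty": 0,"tz": -0.15,"ax": 0,"ay": 0,"az": 0},{"jaw": 0,"tx": 0,"ty": 0,"tz": -0.185,"ax": 0,"ay": 0,"az": 0},{"jaw": 0,"tx": 0,"ty": 0,"tz": -0.185,"ax": 0,"ay": 0,"az": 0}]'

```text
time: 25.85
tool_pos: [0.4489, -0.2569, 0.2624]
ee_rot: [3.136, 0.004, 1.502]
wrist_force: [0.6, -0.5, -3.9]
width: 0.0137
```

```bash
python3 rail.py -.115 .25
```

```text
[ 0.5938075 -0.214412 ]
at [ 0.4489 -0.2569  0.2624] shift [0.0525 0.1416 0.013 ] turn [0.006  0.0041 0.0812]
0.013748209450783772 [ 0.60687802 -0.4791082  -3.90950548]
```

Request:
step_arm --steps '[{"jaw": 0,"tx": 0.013,"ty": 0.035,"tz": 0,"ax": 0,"ay": 0,"az": 0.08},{"jaw": 0,"tx": 0.026,"ty": 0.07,"tz": 0,"ax": 0.006,"ay": 0.004,"az": 0.08},{"jaw": 0,"tx": 0.039,"ty": 0.105,"tz": 0,"ax": 0.006,"ay": 0.004,"az": 0.08},{"jaw": 0,"tx": 0.0525,"ty": 0.142,"tz": 0,"ax": 0.006,"ay": 0.004,"az": 0.08},{"jaw": 0,"tx": 0.0525,"ty": 0.142,"tz": 0.012,"ax": 0.006,"ay": 0.004,"az": 0.08},{"jaw": 0,"tx": 0.0525,"ty": 0.142,"tz": 0.012,"ax": 0.006,"ay": 0.004,"az": 0.08}]'

```text
time: 26.45
tool_pos: [0.593, -0.2134, 0.2449]
ee_rot: [-3.132, -0.002, 1.423]
wrist_force: [-0.7, -0.9, -3.4]
width: 0.0137
```

```bash
python3 rail.py -.115 .167
```

```text
[ 0.5938075 -0.214412 ]
at [ 0.593  -0.2134  0.2449] shift [-0.0011  0.0017  0.0779] turn [-0.01   -0.0023  0.0023]
0.013742973401392937 [-0.72511773 -0.94678271 -3.42928336]
```

Request:
step_arm --steps '[{"jaw": 0,"tx": 0,"ty": 0.001,"tz": 0.02,"ax": -0.004,"ay": 0,"az": 0},{"jaw": 0,"tx": 0,"ty": 0.001,"tz": 0.04,"ax": -0.004,"ay": 0,"az": 0},{"jaw": 0,"tx": 0,"ty": 0.001,"tz": 0.06,"ax": -0.004,"ay": 0,"az": 0},{"jaw": 0,"tx": 0,"ty": 0.001,"tz": 0.071,"ax": -0.004,"ay": 0,"az": 0},{"jaw": 0,"tx": 0,"ty": 0.001,"tz": 0.076,"ax": -0.004,"ay": 0,"az": 0},{"jaw": 0,"tx": 0,"ty": 0.001,"tz": 0.079,"ax": -0.004,"ay": 0,"az": 0},{"jaw": 0,"tx": 0,"ty": 0.001,"tz": 0.079,"ax": -0.004,"ay": 0,"az": 0}]'

```text
time: 27.15
tool_pos: [0.5934, -0.2136, 0.167]
ee_rot: [-3.137, -0.002, 1.423]
wrist_force: [0.2, -0.6, -1.9]
width: 0.0136
```

Request:
step_arm --steps '[{"jaw": 0,"tx": 0,"ty": 0,"tz": 0.001,"ax": 0,"ay": 0,"az": 0},{"jaw": 0,"tx": 0,"ty": 0,"tz": 0.002,"ax": 0,"ay": 0,"az": 0},{"jaw": 0,"tx": 0,"ty": 0,"tz": 0.002,"ax": 0,"ay": 0,"az": 0}]'

```text
time: 27.45
tool_pos: [0.594, -0.2139, 0.1664]
ee_rot: [-3.14, -0.001, 1.423]
wrist_force: [-0.7, -0.0, 0.9]
width: 0.0138
```

Request:
step_arm --steps '[{"jaw": 0,"tx": 0,"ty": 0,"tz": 0.001,"ax": 0,"ay": 0,"az": 0},{"jaw": 0.2,"tx": 0,"ty": 0,"tz": 0.001,"ax": 0,"ay": 0,"az": 0},{"jaw": 0.4,"tx": 0,"ty": 0,"tz": 0,"ax": 0,"ay": 0,"az": 0},{"jaw": 0.45,"tx": 0,"ty": 0,"tz": 0,"ax": 0,"ay": 0,"az": 0},{"jaw": 0.45,"tx": 0,"ty": 0,"tz": -0.02,"ax": 0,"ay": 0,"az": 0},{"jaw": 0.45,"tx": 0,"ty": 0,"tz": -0.05,"ax": 0,"ay": 0,"az": 0},{"jaw": 0.45,"tx": 0,"ty": 0,"tz": -0.08,"ax": 0,"ay": 0,"az": 0},{"jaw": 0.45,"tx": 0,"ty": 0,"tz": -0.08,"ax": 0,"ay": 0,"az": 0}]'

```text
time: 28.25
tool_pos: [0.5961, -0.2149, 0.2525]
ee_rot: [3.133, 0.002, 1.423]
wrist_force: [1.0, 0.1, 0.0]
width: 0.0421
```

```bash
python3 look.py s; python3 -c "
from h import *
im,d=snapshot('side');save(cv2.resize(im,(800,600)),'rail4')
goto(.5135,-.3825,.24,1.42)"
```

```text
side
0.87 top [0.627 0.025 0.182] 44 zmax 0.186 tabang -17.9 [28. 12.]
0.84 top [ 0.616 -0.056  0.183] 46 zmax 0.187 tabang -10.1 [29. 14.]
0.61 top [ 0.593 -0.206  0.182] 37 zmax 0.186 tabang -7.3 [71. 14.]
at [ 0.5939 -0.2139  0.2453] shift [-0.1786 -0.0547  0.0052] turn [-0.003  -0.0012  0.0028]
```

View pics/rail4.png

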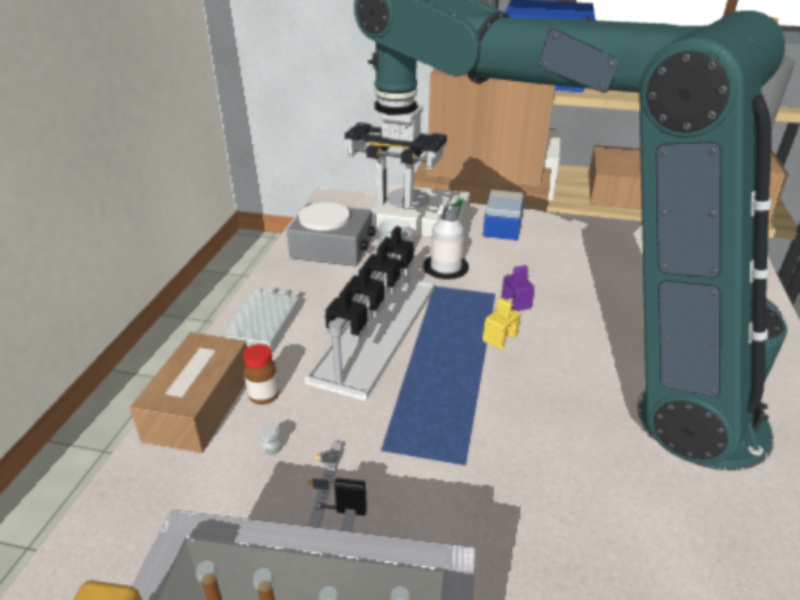

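All four weights hang on the rail, from (345,310) to (400,245), and the mat is empty. Next I locate the pump cap more closely.

```bash
python3 - <<'E'
from h import *
z=np.load('top.npz');q=cloud('top',z['d'])
k=(z['d']>0)&(q[...,2]>.150)&(q[...,2]<.2)&(q[...,1]<-.3)&(q[...,1]>-.46)&(q[...,0]>.45)&(q[...,0]<.58)
P=q[k];print(len(P),P.min(0),P.max(0))
for a,b in((.178,.19),(.165,.178),(.15,.165)):
    s=P[(P[:,2]>a)&(P[:,2]<=b)]
    if len(s):print(a,len(s),s.mean(0).round(4),s.min(0).round(3),s.max(0).round(3))
s=P[P[:,2]>.178];print(cv2.minEnclosingCircle((s[:,:2]*1000).astype(np.float32)))
vs,us=np.where(k);im=z['im'][vs.min()-20:vs.max()+20,us.min()-25:us.max()+25];save(cv2.resize(im,None,fx=7,fy=7,interpolation=cv2.INTER_CUBIC),'cap')
E
```

```text
310 [ 0.49015148 -0.41069109  0.15012949] [ 0.53187585 -0.33394515  0.18683412]
0.178 212 [ 0.5125 -0.3844  0.1829] [ 0.494 -0.411  0.178] [ 0.527 -0.34   0.187]
0.165 30 [ 0.5169 -0.3521  0.174 ] [ 0.495 -0.388  0.167] [ 0.528 -0.334  0.178]
0.15 68 [ 0.5047 -0.3852  0.1531] [ 0.49  -0.407  0.15 ] [ 0.532 -0.372  0.157]
((515.717041015625, -375.2298889160156), 35.481651306152344)
```

View pics/cap.png

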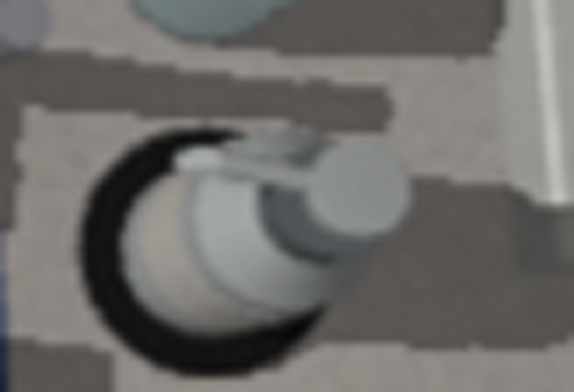

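Cap disc centre comes out at (0.511, −0.392); the thin spout points toward +y.

```bash
python3 -c "
from h import *
goto(.511,-.392,.215,1.42)"
```

```text
at [ 0.5939 -0.2139  0.2453] shift [-0.1884 -0.0557  0.0302] turn [-0.003  -0.0012  0.0028]
```

Request:
step_arm --steps '[{"jaw": 0.2,"tx": -0.045,"ty": -0.014,"tz": 0,"ax": 0,"ay": 0,"az": 0},{"jaw": 0,"tx": -0.09,"ty": -0.028,"tz": 0,"ax": 0,"ay": 0,"az": 0},{"jaw": 0,"tx": -0.135,"ty": -0.042,"tz": 0,"ax": 0,"ay": 0,"az": 0},{"jaw": 0,"tx": -0.188,"ty": -0.056,"tz": 0,"ax": 0,"ay": 0,"az": 0},{"jaw": 0,"tx": -0.188,"ty": -0.056,"tz": 0.02,"ax": 0,"ay": 0,"az": 0},{"jaw": 0,"tx": -0.188,"ty": -0.056,"tz": 0.035,"ax": 0,"ay": 0,"az": 0},{"jaw": 0,"tx": -0.188,"ty": -0.056,"tz": 0.035,"ax": 0,"ay": 0,"az": 0},{"jaw": 0,"tx": -0.188,"ty": -0.056,"tz": 0.035,"ax": 0,"ay": 0,"az": 0}]'

```text
time: 29.2
tool_pos: [0.5109, -0.39, 0.2087]
ee_rot: [-3.136, -0.003, 1.424]
wrist_force: [0.4, 0.8, 0.2]
width: 0.0001
```

```bash
python3 -c "
from h import *
goto(.511,-.392,.180,1.42)"
```

```text
at [ 0.5109 -0.39    0.2087] shift [-0.0021  0.0005  0.0287] turn [-0.0053 -0.0032  0.0045]
```

Request:
step_arm --steps '[{"jaw": 0,"tx": -0.002,"ty": 0,"tz": 0.008,"ax": 0,"ay": 0,"az": 0},{"jaw": 0,"tx": -0.002,"ty": 0,"tz": 0.014,"ax": 0,"ay": 0,"az": 0},{"jaw": 0,"tx": -0.002,"ty": 0,"tz": 0.019,"ax": 0,"ay": 0,"az": 0},{"jaw": 0,"tx": -0.002,"ty": 0,"tz": 0.023,"ax": 0,"ay": 0,"az": 0},{"jaw": 0,"tx": -0.002,"ty": 0,"tz": 0.027,"ax": 0,"ay": 0,"az": 0},{"jaw": 0,"tx": -0.002,"ty": 0,"tz": 0.027,"ax": 0,"ay": 0,"az": 0},{"jaw": 0,"tx": -0.002,"ty": 0,"tz": 0.027,"ax": 0,"ay": 0,"az": 0}]'

```text
time: 29.9
tool_pos: [0.5111, -0.3912, 0.1834]
ee_rot: [-3.138, -0.003, 1.425]
wrist_force: [-1.0, 2.8, 6.1]
width: 0.0008
```

Request:
step_arm --steps '[{"jaw": 0,"tx": 0,"ty": 0,"tz": 0.002,"ax": 0,"ay": 0,"az": 0},{"jaw": 0,"tx": 0,"ty": 0,"tz": 0.004,"ax": 0,"ay": 0,"az": 0},{"jaw": 0,"tx": 0,"ty": 0,"tz": 0.005,"ax": 0,"ay": 0,"az": 0},{"jaw": 0,"tx": 0,"ty": 0,"tz": 0.005,"ax": 0,"ay": 0,"az": 0},{"jaw": 0,"tx": 0,"ty": 0,"tz": 0.005,"ax": 0,"ay": 0,"az": 0}]'

```text
time: 30.4
tool_pos: [0.5111, -0.3912, 0.1807]
ee_rot: [-3.14, -0.002, 1.425]
wrist_force: [-1.2, 2.2, 6.3]
width: 0.0006
```

Request:
step_arm --steps '[{"jaw": 0,"tx": 0,"ty": 0,"tz": 0.002,"ax": 0,"ay": 0,"az": 0},{"jaw": 0,"tx": 0,"ty": 0,"tz": 0.004,"ax": 0,"ay": 0,"az": 0},{"jaw": 0,"tx": 0,"ty": 0,"tz": 0.004,"ax": 0,"ay": 0,"az": 0},{"jaw": 0,"tx": 0,"ty": 0,"tz": 0.004,"ax": 0,"ay": 0,"az": 0}]'

```text
time: 30.8
tool_pos: [0.5111, -0.3912, 0.1802]
ee_rot: [3.141, -0.0, 1.425]
wrist_force: [-3.7, 2.1, 10.4]
width: 0.0004
```

Cap at its stop (12 mm, 10 N). I let it up.

Request:
step_arm --steps '[{"jaw": 0,"tx": 0,"ty": 0,"tz": 0.002,"ax": 0,"ay": 0,"az": 0},{"jaw": 0,"tx": 0,"ty": 0,"tz": 0.002,"ax": 0,"ay": 0,"az": 0},{"jaw": 0,"tx": 0,"ty": 0,"tz": -0.015,"ax": 0,"ay": 0,"az": 0},{"jaw": 0,"tx": 0,"ty": 0,"tz": -0.045,"ax": 0,"ay": 0,"az": 0},{"jaw": 0,"tx": 0,"ty": 0,"tz": -0.085,"ax": 0,"ay": 0,"az": 0},{"jaw": 0.2,"tx": -0.03,"ty": -0.04,"tz": -0.085,"ax": 0,"ay": 0,"az": 0},{"jaw": 0.5,"tx": -0.03,"ty": -0.08,"tz": -0.085,"ax": 0,"ay": 0,"az": 0},{"jaw": 0.5,"tx": -0.03,"ty": -0.1,"tz": -0.085,"ax": 0,"ay": 0,"az": 0}]'

```text
time: 31.6
tool_pos: [0.4052, -0.407, 0.2654]
ee_rot: [3.141, 0.001, 1.423]
wrist_force: [0.1, 0.8, 0.1]
width: 0.0211
```

```bash
python3 -c "
from h import *
for c in ('side','top'):
    im,d=snapshot(c);q=cloud(c,d);k=(d>0)&(q[...,2]>.165)&(q[...,2]<.2)&(q[...,1]<-.37)&(q[...,1]>-.46)&(q[...,0]>.48)&(q[...,0]<.54);print(c,'cap z',np.percentile(q[k][:,2],[50,90]) if k.any() else None,k.sum())
goto(.4,.05,.25,.95);goto(.5335,.3225,.21,.084)"; python3 look.py s
```

```text
side cap z [0.18349793 0.18497432] 64
top cap z [0.18314238 0.18541594] 178
at [ 0.4056 -0.4067  0.2658] shift [ 0.4509 -0.0731  0.0154] turn [0.0011 0.0006 0.4724]
at [ 0.4056 -0.4067  0.2658] shift [0.7402 0.0186 0.0552] turn [0.0014 0.     1.3384]
side
0.87 top [0.628 0.023 0.183] 48 zmax 0.186 tabang -9.9 [28. 11.]
0.79 top [ 0.604 -0.133  0.181] 33 zmax 0.186 tabang -8.2 [75. 11.]
0.77 top [ 0.616 -0.055  0.182] 50 zmax 0.186 tabang -7.1 [81. 14.]
0.55 top [ 0.593 -0.205  0.183] 37 zmax 0.187 tabang -10.0 [74. 13.]
```

Cap is up. Now back to the gauge, passing the rail on the robot's side.

Request:
step_arm --steps '[{"jaw": 0.5,"tx": 0.05,"ty": -0.008,"tz": 0,"ax": 0,"ay": 0,"az": 0.14},{"jaw": 0.5,"tx": 0.1,"ty": -0.016,"tz": 0,"ax": 0,"ay": 0,"az": 0.28},{"jaw": 0.5,"tx": 0.15,"ty": -0.024,"tz": 0,"ax": 0,"ay": 0,"az": 0.42},{"jaw": 0.5,"tx": 0.2,"ty": -0.033,"tz": 0,"ax": 0,"ay": 0,"az": 0.56},{"jaw": 0.5,"tx": 0.25,"ty": -0.041,"tz": 0,"ax": 0,"ay": 0,"az": 0.7},{"jaw": 0.5,"tx": 0.3,"ty": -0.05,"tz": 0,"ax": 0,"ay": 0,"az": 0.84},{"jaw": 0.5,"tx": 0.35,"ty": -0.058,"tz": 0,"ax": 0,"ay": 0,"az": 0.98},{"jaw": 0.5,"tx": 0.4,"ty": -0.066,"tz": 0,"ax": 0,"ay": 0,"az": 1.12}]'

```text
time: 32.6
tool_pos: [0.4026, -0.0329, 0.2651]
ee_rot: [3.141, -0.002, 0.355]
wrist_force: [0.9, -0.0, -0.1]
width: 0.0468
```

```bash
python3 -c "
from h import *
goto(.5335,.3225,.21,.084)"
```

```text
at [ 0.4026 -0.0329  0.2651] shift [ 0.2462 -0.2878  0.0554] turn [ 0.0004 -0.0022  0.2711]
```

Request:
step_arm --steps '[{"jaw": 0.5,"tx": 0.031,"ty": -0.036,"tz": 0,"ax": 0,"ay": 0,"az": 0.13},{"jaw": 0.5,"tx": 0.062,"ty": -0.072,"tz": 0,"ax": 0,"ay": 0,"az": 0.27},{"jaw": 0.5,"tx": 0.093,"ty": -0.108,"tz": 0,"ax": 0,"ay": 0,"az": 0.27},{"jaw": 0.5,"tx": 0.124,"ty": -0.144,"tz": 0,"ax": 0,"ay": 0,"az": 0.27},{"jaw": 0.5,"tx": 0.155,"ty": -0.18,"tz": 0,"ax": 0,"ay": 0,"az": 0.27},{"jaw": 0.5,"tx": 0.186,"ty": -0.216,"tz": 0,"ax": 0,"ay": 0,"az": 0.27},{"jaw": 0.5,"tx": 0.217,"ty": -0.252,"tz": 0.03,"ax": 0,"ay": 0,"az": 0.27},{"jaw": 0.5,"tx": 0.246,"ty": -0.288,"tz": 0.055,"ax": 0,"ay": 0,"az": 0.27}]'

```text
time: 33.4
tool_pos: [0.5312, 0.3172, 0.215]
ee_rot: [-3.141, -0.004, 0.087]
wrist_force: [0.3, -0.9, -0.4]
width: 0.0471
```

```bash
python3 -c "
from h import *
goto(.534,.324,.05,.084)"
```

```text
at [0.5312 0.3172 0.215 ] shift [ 0.0027 -0.0065  0.165 ] turn [-0.0006 -0.004   0.0032]
```

Request:
step_arm --steps '[{"jaw": 0.5,"tx": 0.002,"ty": -0.006,"tz": 0.0,"ax": 0,"ay": 0,"az": 0.003},{"jaw": 0.5,"tx": 0.002,"ty": -0.006,"tz": 0.03,"ax": 0,"ay": 0,"az": 0.003},{"jaw": 0.5,"tx": 0.002,"ty": -0.006,"tz": 0.06,"ax": 0,"ay": 0,"az": 0.003},{"jaw": 0.5,"tx": 0.002,"ty": -0.006,"tz": 0.09,"ax": 0,"ay": 0,"az": 0.003},{"jaw": 0.5,"tx": 0.002,"ty": -0.006,"tz": 0.12,"ax": 0,"ay": 0,"az": 0.003},{"jaw": 0.5,"tx": 0.002,"ty": -0.006,"tz": 0.145,"ax": 0,"ay": 0,"az": 0.003},{"jaw": 0.5,"tx": 0.002,"ty": -0.006,"tz": 0.164,"ax": 0,"ay": 0,"az": 0.003},{"jaw": 0.5,"tx": 0.002,"ty": -0.006,"tz": 0.164,"ax": 0,"ay": 0,"az": 0.003}]'

```text
time: 34.2
tool_pos: [0.5313, 0.3227, 0.0474]
ee_rot: [3.139, 0.003, 0.085]
wrist_force: [-0.2, -0.2, -0.3]
width: 0.0471
```

Request:
step_arm --steps '[{"jaw": 0.3,"tx": 0,"ty": 0,"tz": 0,"ax": 0,"ay": 0,"az": 0},{"jaw": 0.1,"tx": 0,"ty": 0,"tz": 0,"ax": 0,"ay": 0,"az": 0},{"jaw": 0,"tx": 0,"ty": 0,"tz": 0,"ax": 0,"ay": 0,"az": 0},{"jaw": 0,"tx": 0,"ty": 0,"tz": 0,"ax": 0,"ay": 0,"az": 0},{"jaw": 0,"tx": 0,"ty": 0,"tz": 0,"ax": 0,"ay": 0,"az": 0}]'

```text
time: 34.7
tool_pos: [0.5318, 0.3235, 0.0485]
ee_rot: [3.141, 0.001, 0.084]
wrist_force: [-0.3, 2.3, 0.2]
width: 0.0117
```

Request:
step_arm --steps '[{"jaw": 0,"tx": 0,"ty": 0.014,"tz": 0,"ax": 0,"ay": 0,"az": 0},{"jaw": 0,"tx": 0,"ty": 0.028,"tz": 0,"ax": 0,"ay": 0,"az": 0},{"jaw": 0,"tx": 0,"ty": 0.042,"tz": 0,"ax": 0,"ay": 0,"az": 0},{"jaw": 0,"tx": 0,"ty": 0.056,"tz": 0,"ax": 0,"ay": 0,"az": 0},{"jaw": 0,"tx": 0,"ty": 0.07,"tz": 0,"ax": 0,"ay": 0,"az": 0},{"jaw": 0,"tx": 0,"ty": 0.08,"tz": 0,"ax": 0,"ay": 0,"az": 0},{"jaw": 0,"tx": 0,"ty": 0.085,"tz": 0,"ax": 0,"ay": 0,"az": 0},{"jaw": 0,"tx": 0,"ty": 0.085,"tz": 0,"ax": 0,"ay": 0,"az": 0}]'

```text
time: 35.5
tool_pos: [0.5384, 0.2406, 0.0485]
ee_rot: [-3.137, 0.001, 0.084]
wrist_force: [-0.3, 6.8, -2.3]
width: 0.0116
```

```bash
python3 gauge.py 2
```

```text
[0.5384 0.2406 0.0485] [-0.3  6.8 -2.3] 0.011632265125767018
side far 47 0.194
side near 56 0.2434
side ptr 13 0.1959 [0.191 0.194 0.195 0.195 0.195 0.196 0.196 0.197 0.197 0.197 0.197 0.198]
top far 15 0.1911
top near 0 
top ptr 0  []
```

View pics/g2.png

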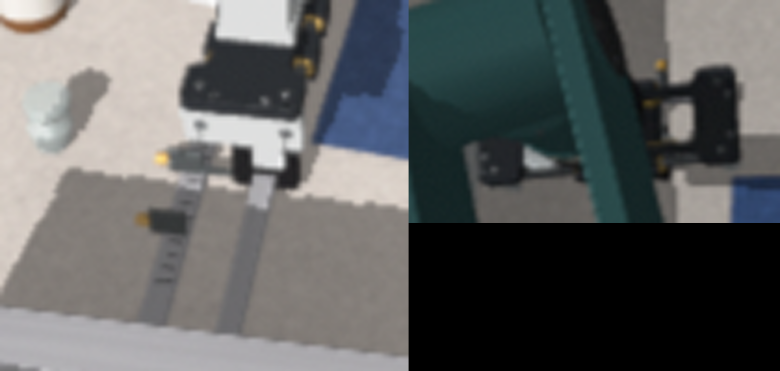

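Pointer 2 mm short of the far clip ((165,158) in the picture). I add 2 mm and hold.

Request:
step_arm --steps '[{"jaw": 0,"tx": 0,"ty": 0.003,"tz": 0,"ax": 0,"ay": 0,"az": 0},{"jaw": 0,"tx": 0,"ty": 0.003,"tz": 0,"ax": 0,"ay": 0,"az": 0},{"jaw": 0,"tx": 0,"ty": 0.003,"tz": 0,"ax": 0,"ay": 0,"az": 0},{"jaw": 0,"tx": 0,"ty": 0.003,"tz": 0,"ax": 0,"ay": 0,"az": 0},{"jaw": 0,"tx": 0,"ty": 0.003,"tz": 0,"ax": 0,"ay": 0,"az": 0},{"jaw": 0,"tx": 0,"ty": 0.003,"tz": 0,"ax": 0,"ay": 0,"az": 0},{"jaw": 0,"tx": 0,"ty": 0.003,"tz": 0,"ax": 0,"ay": 0,"az": 0},{"jaw": 0,"tx": 0,"ty": 0.003,"tz": 0,"ax": 0,"ay": 0,"az": 0}]'

```text
time: 36.4
tool_pos: [0.5384, 0.2405, 0.0485]
ee_rot: [-3.133, -0.0, 0.086]
wrist_force: [0.2, 8.6, -2.4]
width: 0.0114
```

Request:
step_arm --steps '[{"jaw": 0,"tx": 0,"ty": 0.001,"tz": 0,"ax": 0,"ay": 0,"az": 0},{"jaw": 0,"tx": 0,"ty": 0.001,"tz": 0,"ax": 0,"ay": 0,"az": 0},{"jaw": 0,"tx": 0,"ty": 0.001,"tz": 0,"ax": 0,"ay": 0,"az": 0},{"jaw": 0,"tx": 0,"ty": 0.001,"tz": 0,"ax": 0,"ay": 0,"az": 0},{"jaw": 0,"tx": 0,"ty": 0.001,"tz": 0,"ax": 0,"ay": 0,"az": 0},{"jaw": 0,"tx": 0,"ty": 0.001,"tz": 0,"ax": 0,"ay": 0,"az": 0},{"jaw": 0,"tx": 0,"ty": 0.001,"tz": 0,"ax": 0,"ay": 0,"az": 0},{"jaw": 0,"tx": 0,"ty": 0.001,"tz": 0,"ax": 0,"ay": 0,"az": 0}]'

```text
time: 37.2
tool_pos: [0.5383, 0.2419, 0.0485]
ee_rot: [-3.129, -0.001, 0.087]
wrist_force: [0.6, 7.6, -2.7]
width: 0.0119
```

Request:
step_arm --steps '[{"jaw": 0,"tx": 0,"ty": 0.001,"tz": 0,"ax": 0,"ay": 0,"az": 0},{"jaw": 0,"tx": 0,"ty": 0.001,"tz": 0,"ax": 0,"ay": 0,"az": 0},{"jaw": 0,"tx": 0,"ty": 0.001,"tz": 0,"ax": 0,"ay": 0,"az": 0},{"jaw": 0,"tx": 0,"ty": 0.001,"tz": 0,"ax": 0,"ay": 0,"az": 0},{"jaw": 0,"tx": 0,"ty": 0.001,"tz": 0,"ax": 0,"ay": 0,"az": 0},{"jaw": 0,"tx": 0,"ty": 0.001,"tz": 0,"ax": 0,"ay": 0,"az": 0},{"jaw": 0,"tx": 0,"ty": 0.001,"tz": 0,"ax": 0,"ay": 0,"az": 0},{"jaw": 0,"tx": 0,"ty": 0.001,"tz": 0,"ax": 0,"ay": 0,"az": 0}]'

```text
time: 38.0
tool_pos: [0.5382, 0.2432, 0.0485]
ee_rot: [-3.126, -0.002, 0.088]
wrist_force: [0.3, 7.9, -1.8]
width: 0.012
```

```bash
python3 gauge.py 3
```

```text
[0.5382 0.2432 0.0485] [ 0.3  7.9 -1.8] 0.011960106387909536
side far 47 0.1938
side near 54 0.2435
side ptr 15 0.1988 [0.198 0.198 0.198 0.198 0.198 0.198 0.199 0.199 0.199 0.2   0.2   0.2  ]
top far 15 0.1912
top near 0 
top ptr 0  []
```

The servo sags about 1 mm per call under spring load. I re-pull and hold with a 3 mm lead.

Request:
step_arm --steps '[{"jaw": 0,"tx": 0,"ty": 0.004,"tz": 0,"ax": -0.007,"ay": 0,"az": 0},{"jaw": 0,"tx": 0,"ty": 0.008,"tz": 0,"ax": -0.015,"ay": 0,"az": 0},{"jaw": 0,"tx": 0,"ty": 0.008,"tz": 0,"ax": -0.015,"ay": 0,"az": 0},{"jaw": 0,"tx": 0,"ty": 0.008,"tz": 0,"ax": -0.015,"ay": 0,"az": 0}]'

```text
time: 38.5
tool_pos: [0.5387, 0.2379, 0.0485]
ee_rot: [-3.136, -0.002, 0.088]
wrist_force: [0.8, 7.5, -0.8]
width: 0.0119
```

```bash
python3 gauge.py 4
```

```text
[0.5387 0.2379 0.0485] [ 0.8  7.5 -0.8] 0.011894487520157824
side far 48 0.1933
side near 54 0.2439
side ptr 13 0.1929 [0.191 0.191 0.192 0.193 0.193 0.193 0.193 0.193 0.193 0.193 0.194 0.194]
top far 14 0.1909
top near 0 
top ptr 0  []
```

Aligned to within about 1 mm. I hold for about 3 s.

Request:
step_arm --steps '[{"jaw": 0,"tx": 0,"ty": 0.003,"tz": 0,"ax": -0.004,"ay": 0,"az": 0},{"jaw": 0,"tx": 0,"ty": 0.003,"tz": 0,"ax": -0.004,"ay": 0,"az": 0},{"jaw": 0,"tx": 0,"ty": 0.003,"tz": 0,"ax": -0.004,"ay": 0,"az": 0},{"jaw": 0,"tx": 0,"ty": 0.003,"tz": 0,"ax": -0.004,"ay": 0,"az": 0},{"jaw": 0,"tx": 0,"ty": 0.003,"tz": 0,"ax": -0.004,"ay": 0,"az": 0},{"jaw": 0,"tx": 0,"ty": 0.003,"tz": 0,"ax": -0.004,"ay": 0,"az": 0},{"jaw": 0,"tx": 0,"ty": 0.003,"tz": 0,"ax": -0.004,"ay": 0,"az": 0},{"jaw": 0,"tx": 0,"ty": 0.003,"tz": 0,"ax": -0.004,"ay": 0,"az": 0}]'

```text
time: 39.4
tool_pos: [0.5387, 0.2376, 0.0485]
ee_rot: [-3.135, -0.003, 0.089]
wrist_force: [1.2, 9.4, -3.0]
width: 0.0118
```

Request:
step_arm --steps '[{"jaw": 0,"tx": 0,"ty": 0.0025,"tz": 0,"ax": -0.004,"ay": 0,"az": 0},{"jaw": 0,"tx": 0,"ty": 0.0025,"tz": 0,"ax": -0.004,"ay": 0,"az": 0},{"jaw": 0,"tx": 0,"ty": 0.0025,"tz": 0,"ax": -0.004,"ay": 0,"az": 0},{"jaw": 0,"tx": 0,"ty": 0.0025,"tz": 0,"ax": -0.004,"ay": 0,"az": 0},{"jaw": 0,"tx": 0,"ty": 0.0025,"tz": 0,"ax": -0.004,"ay": 0,"az": 0},{"jaw": 0,"tx": 0,"ty": 0.0025,"tz": 0,"ax": -0.004,"ay": 0,"az": 0},{"jaw": 0,"tx": 0,"ty": 0.0025,"tz": 0,"ax": -0.004,"ay": 0,"az": 0},{"jaw": 0,"tx": 0,"ty": 0.0025,"tz": 0,"ax": -0.004,"ay": 0,"az": 0}]'

```text
time: 40.2
tool_pos: [0.5387, 0.2377, 0.0485]
ee_rot: [-3.135, -0.004, 0.089]
wrist_force: [0.4, 7.7, -1.2]
width: 0.012
```

Request:
step_arm --steps '[{"jaw": 0,"tx": 0,"ty": 0.0025,"tz": 0,"ax": -0.004,"ay": 0,"az": 0},{"jaw": 0,"tx": 0,"ty": 0.0025,"tz": 0,"ax": -0.004,"ay": 0,"az": 0},{"jaw": 0,"tx": 0,"ty": 0.0025,"tz": 0,"ax": -0.004,"ay": 0,"az": 0},{"jaw": 0,"tx": 0,"ty": 0.0025,"tz": 0,"ax": -0.004,"ay": 0,"az": 0},{"jaw": 0,"tx": 0,"ty": 0.0025,"tz": 0,"ax": -0.004,"ay": 0,"az": 0},{"jaw": 0,"tx": 0,"ty": 0.0025,"tz": 0,"ax": -0.004,"ay": 0,"az": 0},{"jaw": 0,"tx": 0,"ty": 0.0025,"tz": 0,"ax": -0.004,"ay": 0,"az": 0},{"jaw": 0,"tx": 0,"ty": 0.0025,"tz": 0,"ax": -0.004,"ay": 0,"az": 0}]'

```text
time: 41.0
tool_pos: [0.5387, 0.2378, 0.0485]
ee_rot: [-3.134, -0.004, 0.089]
wrist_force: [1.3, 7.4, -2.6]
width: 0.0119
```

Request:
step_arm --steps '[{"jaw": 0,"tx": 0,"ty": 0.0025,"tz": 0,"ax": -0.004,"ay": 0,"az": 0},{"jaw": 0,"tx": 0,"ty": 0.0025,"tz": 0,"ax": -0.004,"ay": 0,"az": 0},{"jaw": 0,"tx": 0,"ty": 0.0025,"tz": 0,"ax": -0.004,"ay": 0,"az": 0},{"jaw": 0,"tx": 0,"ty": 0.0025,"tz": 0,"ax": -0.004,"ay": 0,"az": 0},{"jaw": 0,"tx": 0,"ty": 0.0025,"tz": 0,"ax": -0.004,"ay": 0,"az": 0},{"jaw": 0,"tx": 0,"ty": 0.0025,"tz": 0,"ax": -0.004,"ay": 0,"az": 0}]'

```text
time: 41.6
tool_pos: [0.5387, 0.2378, 0.0485]
ee_rot: [-3.134, -0.005, 0.09]
wrist_force: [0.7, 8.6, -2.9]
width: 0.012
```

```bash
python3 gauge.py 5; python3 -c "
from h import *
goto(.532,.3215,.0485,.084)"
```

```text
[0.5387 0.2378 0.0485] [ 0.7  8.6 -2.9] 0.012014541070099428
side far 47 0.1934
side near 55 0.2438
side ptr 12 0.1931 [0.192 0.192 0.193 0.193 0.193 0.193 0.193 0.193 0.195 0.195 0.195 0.195]
top far 14 0.1914
top near 0 
top ptr 0  []
at [0.5387 0.2378 0.0485] shift [ 0.0008 -0.084   0.0007] turn [-0.0079 -0.0048  0.0058]
```

Request:
step_arm --steps '[{"jaw": 0,"tx": 0,"ty": -0.015,"tz": 0,"ax": -0.004,"ay": -0.002,"az": 0.003},{"jaw": 0,"tx": 0,"ty": -0.03,"tz": 0,"ax": -0.008,"ay": -0.005,"az": 0.006},{"jaw": 0,"tx": 0,"ty": -0.045,"tz": 0,"ax": -0.008,"ay": -0.005,"az": 0.006},{"jaw": 0,"tx": 0,"ty": -0.06,"tz": 0,"ax": -0.008,"ay": -0.005,"az": 0.006},{"jaw": 0,"tx": 0,"ty": -0.075,"tz": 0,"ax": -0.008,"ay": -0.005,"az": 0.006},{"jaw": 0,"tx": 0,"ty": -0.082,"tz": 0,"ax": -0.008,"ay": -0.005,"az": 0.006},{"jaw": 0.3,"tx": 0,"ty": -0.084,"tz": 0,"ax": -0.008,"ay": -0.005,"az": 0.006},{"jaw": 0.5,"tx": 0,"ty": -0.084,"tz": 0,"ax": -0.008,"ay": -0.005,"az": 0.006}]'

```text
time: 42.5
tool_pos: [0.5309, 0.3214, 0.0494]
ee_rot: [3.14, 0.001, 0.085]
wrist_force: [-0.2, 0.5, 0.2]
width: 0.0246
```

Request:
step_arm --steps '[{"jaw": 0.5,"tx": 0,"ty": 0,"tz": 0,"ax": 0,"ay": 0,"az": 0},{"jaw": 0.5,"tx": 0,"ty": 0,"tz": 0,"ax": 0,"ay": 0,"az": 0},{"jaw": 0.5,"tx": 0,"ty": 0,"tz": 0,"ax": 0,"ay": 0,"az": 0},{"jaw": 0.5,"tx": 0,"ty": 0,"tz": -0.04,"ax": 0,"ay": 0,"az": 0},{"jaw": 0.5,"tx": 0,"ty": 0,"tz": -0.08,"ax": 0,"ay": 0,"az": 0},{"jaw": 0.5,"tx": 0,"ty": 0,"tz": -0.12,"ax": 0,"ay": 0,"az": 0},{"jaw": 0.5,"tx": 0,"ty": 0,"tz": -0.16,"ax": 0,"ay": 0,"az": 0},{"jaw": 0.5,"tx": 0,"ty": 0,"tz": -0.16,"ax": 0,"ay": 0,"az": 0}]'

```text
time: 43.3
tool_pos: [0.5338, 0.3227, 0.2181]
ee_rot: [-3.138, -0.013, 0.084]
wrist_force: [0.5, 0.5, 0.8]
width: 0.047
```

```bash
python3 -c "
from h import *
im,d=snapshot('side');q=cloud('side',d)
k=(d>0)&(q[...,0]>.5)&(q[...,0]<.57)&(q[...,1]>.25)&(q[...,1]<.36)&(q[...,2]>.072)&(q[...,2]<.09);print('tab',q[k].mean(0),k.sum())
save(cv2.resize(im,(800,600)),'fin');print(get_obs()['wrist_force'])"; python3 look.py s
```

```text
tab [0.53543435 0.32743827 0.07909927] 129
[ 0.07233219  0.29762789 -0.22098296]
side
0.89 top [ 0.602 -0.135  0.181] 25 zmax 0.185 tabang -2.0 [19.  9.]
0.73 top [ 0.592 -0.209  0.182] 37 zmax 0.186 tabang -7.5 [29. 13.]
```

View pics/fin.png

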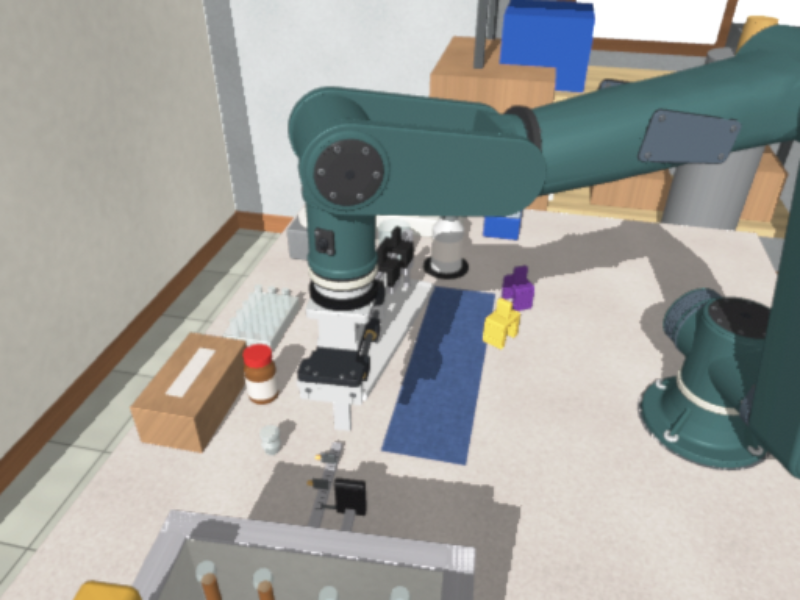

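The gauge is home (tab at (350,497), as at the start) and the jar and stopper stand unmoved. One quick top check of the weights hidden behind the arm, then hand in.

```bash
python3 look.py t; python3 - <<'E'
from h import *
im,d=snapshot('top');q=cloud('top',d);u=np.array([.1495,.9888])
for s in(.12,.04,-.04,-.115):
    m=np.array([.611,-.1007])+s*u
    k=(d>0)&(np.hypot(q[...,0]-m[0],q[...,1]-m[1])<.03)&(q[...,2]>.176)&(q[...,2]<.192);print(s,k.sum(),q[k].mean(0).round(3) if k.any() else '')
print(close_job())
E
```

```text
top
0.97 top [ 0.615 -0.06   0.184] 65 zmax 0.187 tabang -4.1 [29. 14.]
0.86 top [ 0.602 -0.142  0.184] 68 zmax 0.187 tabang -8.6 [29. 15.]
0.82 top [ 0.339 -0.283  0.089] 61 zmax 0.091 tabang -57.1 [29. 14.]
0.76 top [0.627 0.018 0.184] 66 zmax 0.187 tabang -9.4 [29. 13.]
0.67 top [ 0.591 -0.215  0.184] 69 zmax 0.186 tabang -10.1 [29. 15.]
0.12 64 [0.627 0.018 0.184]
0.04 63 [ 0.615 -0.06   0.184]
-0.04 68 [ 0.603 -0.142  0.184]
-0.115 67 [ 0.591 -0.215  0.184]
the job is handed in; nothing more can be done
None
```

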